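# Set the grasp-test board for the next trial

## Task

Set the blue grasp-test board for the next trial: stand the steel tumbler on the white centre line midway between the white and the red plinth and put the orange lid on it, stand the amber bottle upright in the middle of the white square plinth and the yellow tin upright in the middle of the red round plinth. Stand the carton upright on the centre line behind the tumbler (on its side away from the robot), 10 cm from it, centre to centre. Leave the green bottle and the microphone where they are, upright, and let go of everything.

Things in the scene. Friction and masses are not known exactly. Their poses are not given: they have to be found in the camera images.
- tumbler_mid (a point): Stainless steel tumbler, loose, open at the top, upright at the start on the table. 85 mm tall, outer diameter 52 mm at the foot growing to 60 mm at the rim, wall 3 mm (mouth 54 mm inside), about 0.2 kg. This point is its centre, 42.5 mm above its foot; z is its upward axis.
- lid_knob (a point): Orange tumbler lid, loose, right way up on the table. From below: a plug 38 mm wide, 5 mm deep, that drops loosely into the tumbler's mouth; a flange 62 mm wide, 8 mm thick, that rests on the rim; an upright round knob 24 mm wide, 26 mm tall, to grip. This point is the knob's centre: 26 mm above the plug's underside, 13 mm below the top; seated, it is 106 mm above the tumbler's foot.
- amber_mid (a point): Amber (brown) bottle with a black cap, loose, upright on the table at the start. Diameter 44 mm, 80 mm tall, about 0.1 kg. This point is its centre, 40 mm above its underside.
- tin_mid (a point): Yellow tin can (top yellow too) with steel beads, loose, upright on the table at the start. Diameter 56 mm, 60 mm tall, about 0.15 kg. This point is its centre, 30 mm above its underside.
- carton_mid (a point): Brown cardboard carton with a green band, rigid, loose, standing upright at the start on the table. 40 mm along its own x, 50 mm along its own y, 80 mm tall, about 0.1 kg. This point is its centre, 40 mm above its underside; its yaw gives the direction of its x axis. It may finally face any way, standing upright.
- board: Blue test board, fixed on the table, 4 mm thick, shifted and turned a little at each start. The origin is on its underside midway between the two plinths, on the white centre line (6 mm wide) that runs along its own x; x points away from the robot. The board reaches 50 mm from the origin towards the robot, 170 mm away from it and 205 mm to either side.
- white_plinth: White square plinth, 80 x 80 x 20 mm, fixed on the board 140 mm to one side of the centre line (which side varies). The origin is the centre of its underside, which is on the board's top; its top is 24 mm above the table.
- red_plinth: Red round plinth, 84 mm in diameter and 20 mm tall, fixed on the board 140 mm to the other side of the centre line. The origin is the centre of its underside, which is on the board's top; its top is 24 mm above the table.
- green_mid (a point): Green bottle with a green cap and a paper label, a bystander that stays where it is. Loose, 44 mm in diameter, 80 mm tall; it stands in the same row as the loose things, about 130 mm from its neighbours (never less than 100 mm, centre to centre). This point is its centre, 40 mm above its underside.
- microphone: Black desk microphone, a bystander that stays put. Loose: round foot 100 mm wide, thin post, horizontal microphone 110 mm long along its own x at the top, 191 mm tall in all. The origin is the centre of its underside. It stands beside the board, left or right; a fixed black bowl 124 mm wide, 35 mm tall stands on the other side.

How it is judged:
By the outcome, as a careful person would: the job done as asked, in the order asked, and still so for the second after the job is handed in, with the robot touching nothing.
It also fails if it takes over 120 s, if anything falls off the work surface, if the arm or the gripper's body presses on something with over 40 N, if the wrist force passes 120 N, or if a joint passes its speed limit or range.

## Robot

A 7-joint arm with a two-finger parallel gripper is mounted at the origin on the work surface. World frame = base frame: x ahead of the robot, y to its left, z up, the work surface at z = 0. Lengths are in m, angles in rad, forces in N, time in s.
With the tool pointing down it reaches from about 0.35 to 0.9 m from the base axis. Payload 8.1 kg.
Tool frame: the origin (TCP) lies on the front face of the gripper's body, between the roots of the fingers; the fingertips stand finger_overhang ahead of it and the grasp point (between the pads) lies 54 mm ahead of it (finger_overhang is the distance from the TCP to the fingertips, in m); z points along the fingers, y is the direction in which the jaws open and shut (so a half turn about z gives the same grasp; the last joint's range is limited). The gripper opens to 85 mm and grips with 20 to 120 N. Pads are 22 mm wide; open, the fingers measure 114 mm over their backs; the gripper's body (76 mm by 85 mm) begins 54 mm behind the grasp point. The pads swing forward as they close: fully open they stand 13 mm farther back than shut.
Start: joints at [1.155, 0.434, 0.025, 1.573, -0.012, 1.134, -0.075], TCP at [0.192, -0.595, 0.304] pointing down, gripper open.
Joint ranges: [-2.62, 2.62], [-0.44, 2.09], [-1.27, 1.32], [0.08, 2.57], [-1.32, 4.46], [0.12, 2], [-2.74, 2.74]. Speed limits (rad/s): [2.22, 2.22, 3.01, 3.01, 3.14, 3.14, 3.14].

## Interface

Orientations are given as a unit quaternion [w, x, y, z].
In Python, from station import get_state, get_image, sign_off, finger_overhang gives the robot as it stands. The module is installed in compiled form; this text tells all that it offers.
- The arm moves only by the shell command python3 -m jog 'ROWS' [FORCE]. ROWS is a JSON object of lists of equal length, an entry for each row: "xyz": the shift along the tool's x, y, z in m, a list of three; "spin": the turn about the tool's z in rad; "gripper": the opening, from -1 (shut) to 1 (fully open). In form: {"xyz": [[x, y, z], ...], "spin": [spin, ...], "gripper": [gripper, ...]}. A call has 1 to 20 rows; each row shifts and turns the commanded pose from where the row before left it, along the tool's axes as they then stand; what a row does not reach is not made up. A row lasts 1/8 s, in which the tool goes at most 62.5 mm and 10.7 degrees, less where a joint would pass 70% of its speed; a pose out of reach is approached as far as the arm can. A call is refused whole if a number of a shift passes 0.0625 or a number of a turn 0.188, either way. A call with a gripper value outside its range is refused whole. The fingers move at their own pace and stop on an object; FORCE is the grip in N (left out, the last holds). Time passes only in rows, so rows that do not move let the fingers close. It gives the time, the measured TCP pose, the force and the opening at its end, in the units of the state.
- get_state(): the state, without advancing time (a new reading comes with each control period).
- get_image(name): name is "scene" or "side" or "wrist"; returns a dict with "img" (420x560x3 uint8, blue, green, red), "mtx" (3x3 intrinsics, pixels), "rvec" (rotation vector, rad) and "tvec" (3), from world to camera coordinates, as OpenCV has them. Camera axes: x right, y down, z forward; pixel columns grow to the right and rows downward; lengths in m; the calibration is good to about 2 mm. The wrist camera is an equidistant fisheye: a pixel r from the principal point sees the ray r / f radians off the axis. A picture is of the moment at which its call begins. There is no depth.
- sign_off(): hands the job in, once; it reports no verdict.
The state is a dict: "t": time; "joint_pos": joint angles; "joint_velocities": joint speeds; "joint_efforts": joint torques, N m; "eef_pos": TCP position; "tcp_rot": TCP orientation; "wrist_force": force on the tool from outside, world axes, zero at the start; "moment": the same for the moment, N m; "finger_gap": opening from 0.0 (shut) to 1.0 (fully open).
Only numpy, scipy, OpenCV 4.12 (cv2) and the standard library are available. Lean on these libraries where they do the work, as an engineer would, in place of code of your own. Each camera call takes 0.05 s, during which the arm holds its last target.

## Working session

There is one attempt and no reset: what is moved stays moved. The work goes in short steps, Python scripts to look and compute and a shell command to move; the robot and the scene stay as the last step left them, time stands still between calls to the robot, and variables do not carry over. Pictures are saved under pics/ and viewed, and the job is handed in when it is done.

```bash
mkdir -p pics; python3 - <<'E'
from station import *
import cv2
print(finger_overhang); s=get_state()
for k in s: print(k,s[k])
for n in ["scene","side","wrist"]:
    d=get_image(n); cv2.imwrite(f"pics/{n}0.png",d["img"]); print(n,d["mtx"],d["rvec"],d["tvec"])
E
```

```text
0.0726
t 0.0
joint_pos [ 1.15541156  0.43522743  0.02497984  1.57409369 -0.01157187  1.133986
 -0.07510325]
joint_velocities [ 0.00096466 -0.00037352  0.00188966  0.00104445  0.00121993  0.00060522
 -0.00063429]
joint_efforts [-5.31194764e-04 -6.70476580e+01  1.02512319e+00 -3.16202044e+01
  1.57199433e-02  1.27241708e-02  1.29289953e-05]
eef_pos [ 0.19214537 -0.59432621  0.30312451]
tcp_rot [-7.57545745e-04  9.87800556e-01  1.55722337e-01 -2.05982613e-04]
wrist_force [ 0.87357535  0.07180305 -0.64361784]
moment [-0.01259997  0.02116235  0.01291358]
finger_gap 0.9995549074290275
scene [[382.47432579   0.         277.80219715]
 [  0.         382.47432579 211.47047974]
 [  0.           0.           1.        ]] [ 1.83087365  1.86789454 -0.65374458] [ 0.00211835 -0.40740135  1.37806133]
side [[385.62723762   0.         280.08060975]
 [  0.         385.62723762 206.54798501]
 [  0.           0.           1.        ]] [2.07372114 0.01779067 0.00878879] [-0.54336686  0.06611648  1.09449953]
wrist [[325.1922621    0.         282.28672904]
 [  0.         325.1922621  213.71307275]
 [  0.           0.           1.        ]] [-2.32909472  1.69593723  0.26610493] [-0.62398049 -0.03854755  0.38004762]
```

View pics/scene0.png

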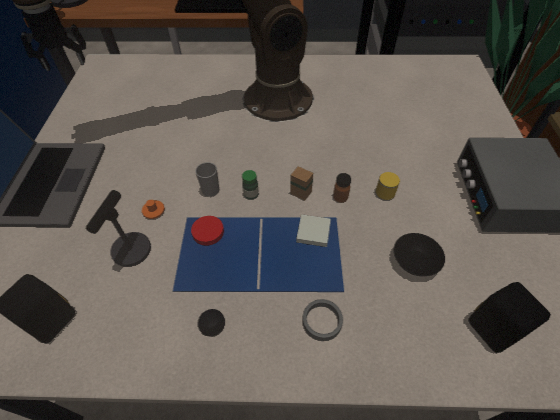

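View pics/side0.png

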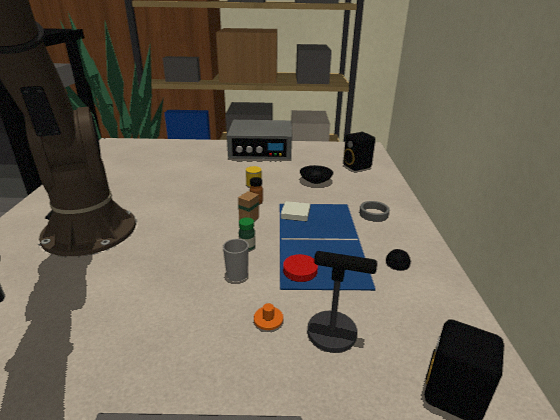

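View pics/wrist0.png

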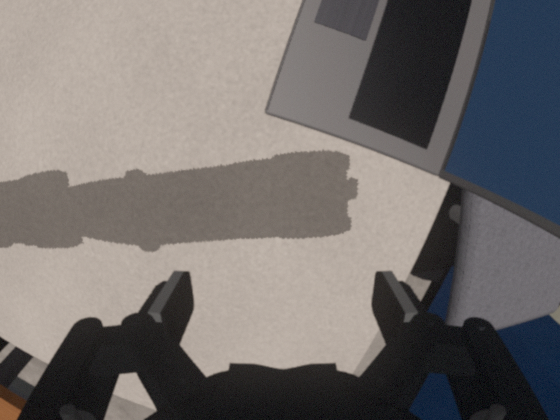

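The scene picture shows, left to right, the tumbler (208,180), green bottle (250,184), carton (302,182), amber bottle (343,187) and tin (388,186). The lid is at (152,208), the red plinth at (208,230) and the white plinth at (314,231). The microphone stands left, at (130,245), and the bowl right. I'll measure next.

```bash
cat > h.py <<'E'
import numpy as np, cv2
from station import *
from scipy.spatial.transform import Rotation as R
def cam(d):
    M=cv2.Rodrigues(np.array(d["rvec"],float))[0]; t=np.array(d["tvec"],float).ravel(); return M,t,-M.T@t
def ray(d,uv,fish=False):
    K=d["mtx"];M,t,c=cam(d); a=(uv[0]-K[0,2])/K[0,0]; b=(uv[1]-K[1,2])/K[1,1]
    if fish:
        r=np.hypot(a,b); s=np.sin(r)/r if r>1e-9 else 1; v=np.array([a*s,b*s,np.cos(r)])
    else: v=np.array([a,b,1.])
    v=M.T@v; return c,v/np.linalg.norm(v)
def plane(d,uv,z,fish=False):
    c,v=ray(d,uv,fish); return c+v*(z-c[2])/v[2]
def tri(*rays):
    A=np.zeros((3,3));b=np.zeros(3)
    for c,v in rays:
        P=np.eye(3)-np.outer(v,v);A+=P;b+=P@c
    p=np.linalg.solve(A,b); return p,[round(1000*float(np.linalg.norm((np.eye(3)-np.outer(v,v))@(p-c))),1) for c,v in rays]
def blobs(img,lo,hi,roi=None,minA=25):
    hsv=cv2.cvtColor(img,cv2.COLOR_BGR2HSV); m=cv2.inRange(hsv,np.array(lo),np.array(hi))
    if roi is not None:
        q=np.zeros_like(m);x0,y0,x1,y1=roi;q[y0:y1,x0:x1]=m[y0:y1,x0:x1];m=q
    n,l,s,c=cv2.connectedComponentsWithStats(m)
    o=[(int(s[i,4]),tuple(s[i,:4].tolist()),c[i].round(2).tolist()) for i in range(1,n) if s[i,4]>=minA]
    return sorted(o,reverse=True),l
E
python3 - <<'E'
from h import *
S=get_image("scene");D=get_image("side")
for n,d in(("scene",S),("side",D)):
    print(n)
    cols=dict(yellow=([22,140,90],[32,255,255]),orange=([5,200,150],[14,255,255]),red=([0,200,100],[3,255,255]),red2=([176,200,100],[180,255,255]),blue=([105,150,60],[120,255,255]),green=([45,100,30],[85,255,255]),brown=([3,90,30],[18,220,200]),white=([15,0,195],[60,60,255]))
    for k,(lo,hi) in cols.items():
        print(k,blobs(d["img"],lo,hi,(130,120,420,345),30)[0][:6])
E
python3 -c "
import cv2
a=cv2.imread('pics/scene0.png')[150:300,130:410];cv2.imwrite('pics/sc_crop.png',cv2.resize(a,None,fx=2.8,fy=2.8,interpolation=2))
a=cv2.imread('pics/side0.png')[160:345,200:400];cv2.imwrite('pics/si_crop.png',cv2.resize(a,None,fx=3,fy=3,interpolation=2))"
```

```text
scene
yellow [(230, (380, 172, 20, 15), [389.12, 179.14])]
orange []
red []
red2 []
blue [(410, (225, 240, 33, 40), [245.43, 261.53]), (274, (261, 244, 29, 30), [271.9, 258.39]), (35, (271, 267, 11, 8), [276.43, 270.03])]
green [(106, (243, 171, 13, 10), [248.84, 175.33])]
brown [(351, (141, 200, 24, 19), [152.5, 208.81]), (276, (291, 167, 22, 20), [301.49, 175.91]), (221, (334, 183, 16, 20), [341.01, 193.06]), (118, (291, 185, 21, 15), [299.56, 191.62])]
white []
side
yellow [(165, (246, 166, 15, 20), [252.2, 172.93])]
orange [(397, (254, 304, 29, 24), [267.95, 316.82])]
red [(604, (284, 255, 33, 26), [299.97, 266.17])]
red2 []
blue [(3831, (280, 204, 84, 86), [318.12, 241.41]), (780, (166, 120, 43, 19), [187.18, 128.97]), (522, (340, 270, 35, 20), [356.48, 280.57])]
green [(414, (130, 120, 30, 18), [144.67, 128.28]), (274, (239, 217, 15, 22), [245.96, 227.35]), (46, (239, 203, 19, 8), [247.91, 207.37])]
brown [(367, (238, 186, 25, 22), [251.23, 196.59]), (269, (209, 120, 18, 20), [216.91, 128.8]), (163, (239, 206, 20, 14), [249.2, 213.4]), (121, (158, 120, 9, 19), [162.45, 130.36]), (44, (254, 304, 11, 19), [258.77, 313.36]), (35, (266, 305, 9, 12), [269.66, 311.17])]
white []
```

View pics/sc_crop.png

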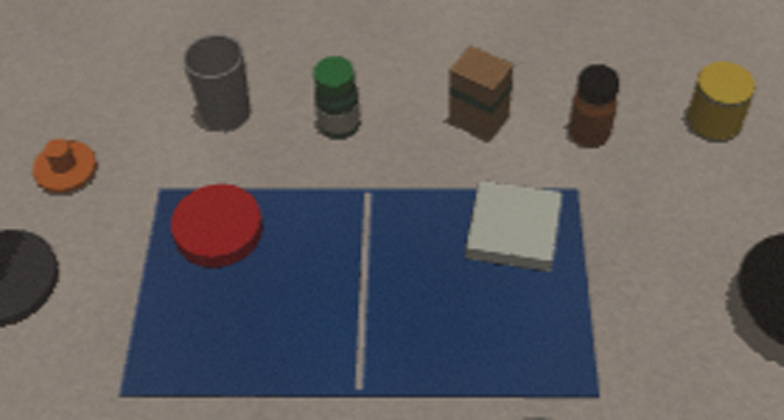

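View pics/si_crop.png

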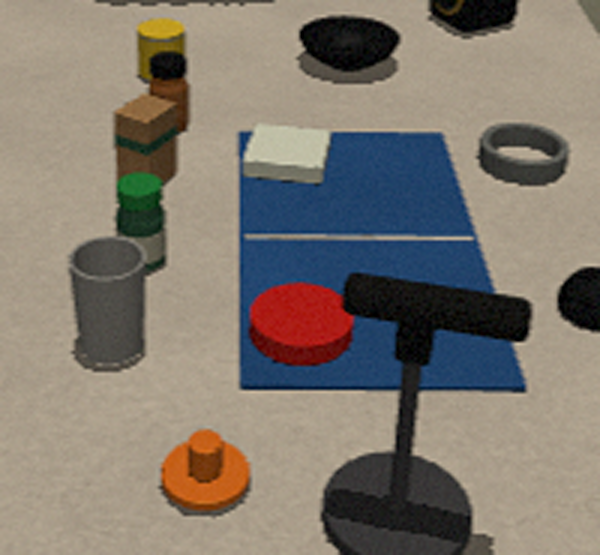

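```bash
python3 - <<'E'
from h import *
S=get_image("scene");D=get_image("side")
s=lambda u,v:(130+(u+.5)/2.8-.5,150+(v+.5)/2.8-.5)
q=lambda u,v:(200+(u+.5)/3-.5,160+(v+.5)/3-.5)
for n,a,b,z in [("tumbler",(214,58),(107,259),.085),("green",(334,71),(139,187),.080),("carton",(481,67),(146,113),.08),("amber",(599,82),(168,64),.08),("tin",(724,84),(161,30),.06),("red",(217,218),(301,316),.024),("white",(515,222),(287,147),.024),("knobtop",(60,146),(206,437),.039),("cornNL",(159,189),(240,387),.004),("cornNR",(578,189),(239,132),.004),("cornFR",(598,397),(442,133),.004),("cornFL",(121,397),(524,388),.004),("lineN",(368,194),(245,237),.004),("lineF",(359,389),(474,239),.004)]:
    p,e=tri(ray(S,s(*a)),ray(D,q(*b)))
    print(n,plane(S,s(*a),z)[:2].round(4),plane(D,q(*b),z)[:2].round(4),p.round(4),e)
E
```

```text
tumbler [ 0.4416 -0.1859] [ 0.4411 -0.1904] [ 0.4403 -0.1866  0.0828] [0.5, 0.5]
green [ 0.453 -0.068] [ 0.4555 -0.075 ] [ 0.4535 -0.0687  0.0778] [2.0, 2.0]
carton [0.446  0.0746] [0.4504 0.0621] [0.4471 0.0737 0.0766] [3.3, 3.3]
amber [0.4645 0.1872] [0.4643 0.1736] [0.4621 0.1875 0.0749] [1.8, 1.8]
tin [0.4473 0.3129] [0.4472 0.3083] [0.4465 0.3132 0.0583] [0.6, 0.6]
red [ 0.5896 -0.1723] [ 0.5926 -0.1776] [ 0.591  -0.1733  0.0224] [2.3, 2.3]
white [0.59   0.1062] [0.5885 0.1003] [0.5884 0.1063 0.021 ] [0.4, 0.4]
knobtop [ 0.5169 -0.3332] [ 0.522  -0.3325] [ 0.5206 -0.3327  0.0408] [1.9, 1.9]
cornNL [ 0.5415 -0.2394] [ 0.5446 -0.2408] [ 0.5434 -0.2396  0.0042] [1.5, 1.5]
cornNR [0.5358 0.1703] [0.5395 0.1675] [0.5381 0.1695 0.0043] [1.8, 1.8]
cornFR [0.7562 0.1722] [0.7576 0.1728] [0.757  0.1719 0.0048] [0.4, 0.4]
cornFL [ 0.7634 -0.2338] [ 0.7617 -0.2365] [ 0.7625 -0.2344  0.0021] [0.1, 0.1]
lineN [ 0.5447 -0.0339] [ 0.5471 -0.0349] [ 0.5463 -0.0342  0.0044] [1.1, 1.1]
lineF [ 0.7524 -0.0309] [ 0.7577 -0.0319] [ 0.7555 -0.0318  0.0055] [2.4, 2.4]
```

Board origin is about (0.590, -0.034), yaw about 0.0125, and both views agree with the stated sizes and heights. I'll align the jaws with the board and hover near the tumbler for a wrist view.

```bash
python3 -m jog '{"xyz":[[0,0,0],[0,0,0],[0.03,-0.05,0],[0.03,-0.05,0],[0.03,-0.05,0],[0.03,-0.05,0],[0.03,-0.05,0],[0.03,-0.05,0],[0.03,-0.05,0],[0.02,-0.05,0],[0,0,0],[0,0,0]],"spin":[0.15,0.15,0,0,0,0,0,0,0,0,0,0],"gripper":[1,1,1,1,1,1,1,1,1,1,1,1]}' 40
cat > look.py <<'E'
from h import *
import sys
nm=sys.argv[1]; s=get_state(); d=get_image("wrist"); np.savez(f"pics/{nm}.npz",**{k:np.array(v) for k,v in d.items()}); cv2.imwrite(f"pics/{nm}.png",d["img"])
a=s["tcp_rot"];r=R.from_quat([a[1],a[2],a[3],a[0]]).as_matrix()
print("t",s["t"],"tcp",np.round(s["eef_pos"],4),"yaw",round(float(np.arctan2(r[1,0],r[0,0])),4),"tilt",np.round(r[:,2],4),"gap",s["finger_gap"],"cam",cam(d)[2].round(3),"j",np.round(s["joint_pos"],2))
E
python3 look.py w1
```

```text
t: 1.85
eef_pos: [0.417, -0.1922, 0.304]
tcp_rot: [0.0, 1.0, 0.006, -0.0]
wrist_force: [-0.2, -0.1, -0.1]
finger_gap: 0.999
t 1.85 tcp [ 0.417  -0.1922  0.304 ] yaw 0.013 tilt [-1.e-04 -5.e-04 -1.e+00] gap 0.9991866369705907 cam [ 0.495 -0.191  0.373] j [ 0.45  0.18 -0.16  1.95  0.03  1.02 -1.28]
```

View pics/w1.png

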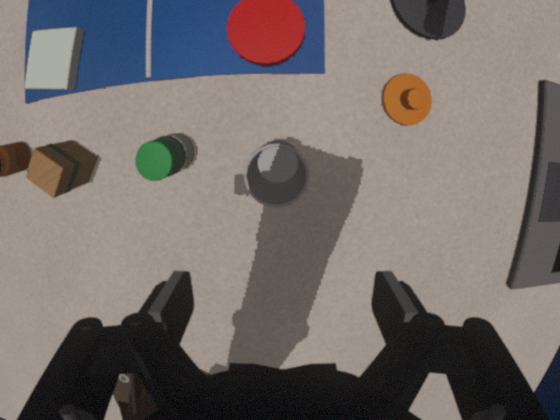

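The wrist view shows the tumbler rim around (277,173), lid (407,99), red plinth (266,28), green cap (154,160) and carton (62,168). I'll measure them.

```bash
python3 - <<'E'
import cv2,numpy as np
from h import *
d=dict(np.load('pics/w1.npz')); im=d["img"]
def fit(lo,hi,z,roi,name):
    b,l=blobs(im,lo,hi,roi,60)
    hsv=cv2.cvtColor(im,cv2.COLOR_BGR2HSV)
    for A,bb,c in b[:2]:
        print(name,A,bb,c,plane(d,c,z,True).round(4))
fit([0,200,100],[4,255,255],.024,(200,0,330,80),"red")
fit([4,180,120],[16,255,255],.013,(370,60,450,140),"lid")
fit([45,120,30],[85,255,255],.08,(120,130,190,190),"green")
cv2.imwrite('pics/w1c.png',cv2.resize(im[125:225,225:385],None,fx=5,fy=5,interpolation=2))
cv2.imwrite('pics/w1d.png',cv2.resize(im[60:140,370:450],None,fx=7,fy=7,interpolation=2))
E
```

```text
lid 1619 (384, 74, 47, 50) [407.27, 98.84] [ 0.5194 -0.3333  0.013 ]
green 1048 (137, 141, 35, 39) [153.93, 160.39] [ 0.4536 -0.0688  0.08  ]
```

View pics/w1c.png

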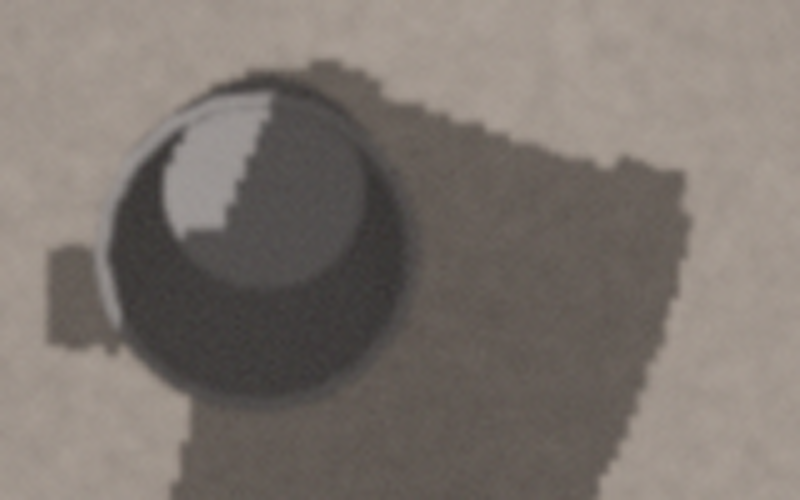

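View pics/w1d.png

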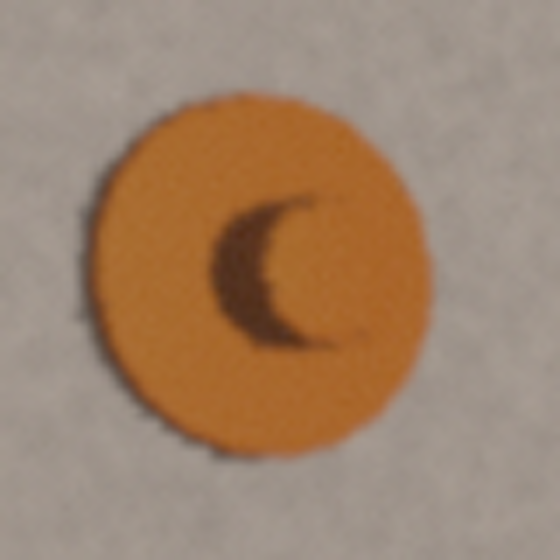

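```bash
python3 - <<'E'
from h import *
d=dict(np.load('pics/w1.npz')); im=d["img"]
c=lambda u,v:(225+(u+.5)/5-.5,125+(v+.5)/5-.5)
print("tumbler",plane(d,c(254,249),.085,True).round(4), plane(d,c(95,249),.085,True).round(4),plane(d,c(413,249),.085,True).round(4))
print("lid",plane(d,(370+261.5/7-.5,60+276/7-.5),.013,True).round(4))
hsv=cv2.cvtColor(im,cv2.COLOR_BGR2HSV);print(hsv[28,266],hsv[60,50],hsv[40,149])
m=((hsv[...,0]<5)|(hsv[...,0]>172))&(hsv[...,1]>150); m[:, :200]=0;m[100:]=0; m=m.astype(np.uint8)
n,l,s,cc=cv2.connectedComponentsWithStats(m);i=1+s[1:,4].argmax();print(s[i],cc[i],plane(d,cc[i],.02,True).round(4))
E
```

```text
tumbler [ 0.4402 -0.1855  0.085 ] [ 0.4401 -0.1567  0.085 ] [ 0.4407 -0.2142  0.085 ]
lid [ 0.5192 -0.3327  0.013 ]
[  1 190 168] [ 42  15 174] [ 12  24 161]
[ 227    0   78   65 4154] [265.75132403  29.87193067] [ 0.5878 -0.1723  0.02  ]
```

```bash
python3 -m jog '{"xyz":[[0.0233,-0.006,0],[0,0,0.04],[0,0,0.04],[0,0,0.04],[0,0,0.04],[0,0,0.035],[0,0,0],[0,0,0]],"spin":[0,0,0,0,0,0,0,0],"gripper":[1,1,1,1,1,1,1,1]}' 40; python3 look.py w2
python3 - <<'E'
from h import *
d=get_image("side");cv2.imwrite("pics/s2.png",cv2.resize(d["img"][120:340,130:330],None,fx=2.7,fy=2.7,interpolation=2))
E
```

```text
t: 2.9
eef_pos: [0.4407, -0.1865, 0.1099]
tcp_rot: [0.0, 1.0, 0.006, 0.0]
wrist_force: [1.3, 0.3, 0.2]
finger_gap: 0.997
t 2.9 tcp [ 0.4407 -0.1865  0.1099] yaw 0.0113 tilt [ 7.e-04 -6.e-04 -1.e+00] gap 0.9968387215908556 cam [ 0.519 -0.185  0.179] j [ 0.39  0.48 -0.14  2.12  0.12  0.55 -1.39]
```

View pics/w2.png

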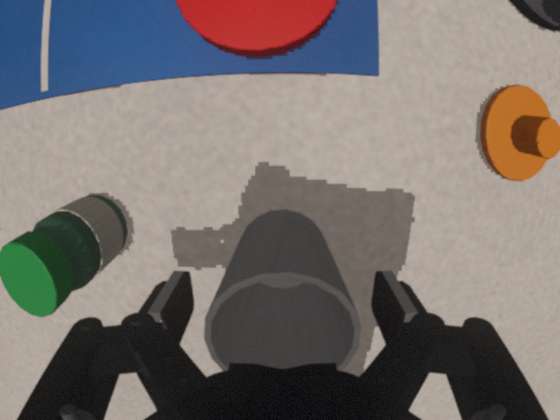

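View pics/s2.png

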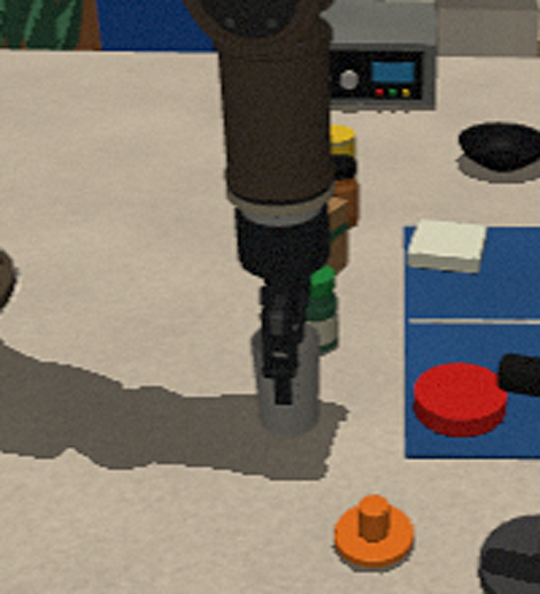

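The fingers straddle the tumbler symmetrically: the rim runs from 206 to 360, and the pad edges are at 192 and 373. I'll close the gripper.

```bash
python3 -m jog '{"xyz":[[0,0,0],[0,0,0],[0,0,0],[0,0,0],[0,0,0]],"spin":[0,0,0,0,0],"gripper":[-1,-1,-1,-1,-1]}' 40
python3 - <<'E'
from h import *
d=get_image("side")
c,v=ray(d,(130+284.5/2.7-.5,120+402.5/2.7-.5)); k=(-.186-.05-c[1])/v[1]; print("open tip",c+k*v)
cv2.imwrite("pics/s3.png",cv2.resize(d["img"][180:300,180:300],None,fx=5,fy=5,interpolation=2))
E
```

```text
t: 3.62
eef_pos: [0.4411, -0.1858, 0.1101]
tcp_rot: [0.0, 1.0, 0.006, 0.001]
wrist_force: [-1.7, 0.4, 10.8]
finger_gap: 0.685
open tip [ 0.44391791 -0.236       0.05567153]
```

View pics/s3.png

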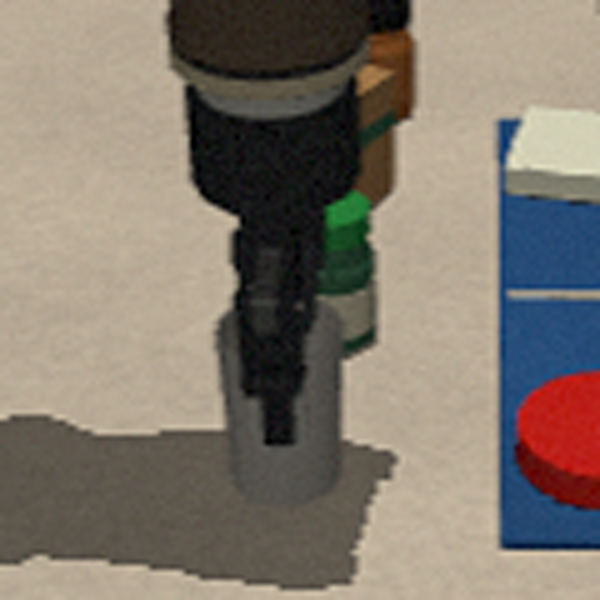

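```bash
python3 -m jog '{"xyz":[[0,0,-0.03],[0,0,-0.05],[0.0377,-0.0376,0],[0.0377,-0.0376,0],[0.0377,-0.0376,0],[0.0377,-0.0376,0],[0,0,0],[0,0,0]],"spin":[0,0,0,0,0,0,0,0],"gripper":[-1,-1,-1,-1,-1,-1,-1,-1]}'; python3 look.py w3
```

```text
t: 4.68
eef_pos: [0.5887, -0.0334, 0.1886]
tcp_rot: [0.0, 1.0, 0.007, -0.001]
wrist_force: [0.2, -0.0, -1.6]
finger_gap: 0.684
t 4.675 tcp [ 0.5887 -0.0334  0.1886] yaw 0.0133 tilt [-1.2e-03 -5.0e-04 -1.0e+00] gap 0.683980724368901 cam [ 0.667 -0.032  0.258] j [ 0.09  0.5  -0.17  1.78  0.11  0.87 -1.69]
```

View pics/w3.png

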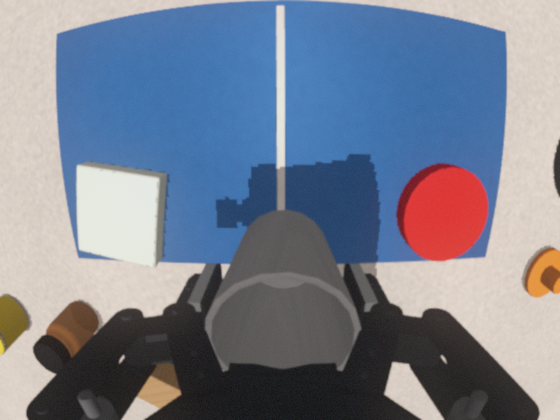

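The tumbler is held. The board fills the view: centre line at column 280, white plinth around (121,212), red plinth around (443,212). I'll refine the board from this.

```bash
python3 - <<'E'
from h import *
d=dict(np.load('pics/w3.npz')); im=d["img"];hsv=cv2.cvtColor(im,cv2.COLOR_BGR2HSV)
print(hsv[212,443],hsv[212,121],hsv[100,280])
def big(m,x0,y0,x1,y1):
    q=np.zeros(m.shape,np.uint8);q[y0:y1,x0:x1]=m[y0:y1,x0:x1]
    n,l,s,c=cv2.connectedComponentsWithStats(q);i=1+s[1:,4].argmax();return s[i],c[i],(l==i).astype(np.uint8)
m=((hsv[...,0]<5)|(hsv[...,0]>172))&(hsv[...,1]>150)&(hsv[...,2]>185)
s,c,r=big(m,390,150,500,270);print(s);e=cv2.fitEllipse(max(cv2.findContours(r,0,1)[0],key=len));print("red",e,plane(d,e[0],.024,True).round(4),plane(d,c,.024,True).round(4))
m=(hsv[...,1]<60)&(hsv[...,2]>185)
s,c,r=big(m,60,150,180,258);b=cv2.approxPolyDP(max(cv2.findContours(r,0,1)[0],key=len),6,True)[:,0];print("white",s,b.tolist());P=np.array([plane(d,x,.024,True) for x in b]);print(P.round(4).tolist(),plane(d,c,.024,True).round(4))
m=(hsv[...,1]<110)
pts=[]
for v in range(20,200,20):
    u=np.flatnonzero(m[v,265:297])+265; pts.append(plane(d,(u.mean(),v),.004,True)[:2])
pts=np.array(pts);k=np.polyfit(pts[:,0],pts[:,1],1);print("line yaw",k[0],"y at .59",np.polyval(k,.59),pts[[0,-1]].round(4))
mb=cv2.inRange(hsv,np.array([100,100,60]),np.array([125,255,255]))
for v in(60,140): 
    u=np.flatnonzero(mb[v]); print([plane(d,(x,v),.004,True).round(4)[:2].tolist() for x in (u[0],u[-1])])
for u0 in(150,400):
    v=np.flatnonzero(mb[:100,u0]);print(plane(d,(u0,v[0]-.5),.004,True).round(4))
E
```

```text
[  1 197 220] [ 45   9 234] [ 30   8 228]
[ 404  167   84   93 6035]
red ((445.4548645019531, 213.76454162597656), (78.53842163085938, 95.82852935791016), 28.980348587036133) [ 0.5936 -0.1679  0.024 ] [ 0.5936 -0.1679  0.024 ]
white [  76  165   83   93 6836] [[77, 165], [79, 249], [154, 257], [158, 178]]
[[0.6326, 0.139, 0.024], [0.5559, 0.1521, 0.024], [0.5525, 0.0742, 0.024], [0.6197, 0.0628, 0.024]] [0.5913 0.1045 0.024 ]
line yaw 0.014632073519010028 y at .59 -0.031917170253748295 [[ 0.7415 -0.0296]
 [ 0.6137 -0.0315]]
[[0.7293, 0.1726], [0.7336, -0.2323]]
[[0.6541, 0.1717], [0.6588, -0.2331]]
[0.7561 0.0764 0.004 ]
[ 0.7592 -0.1258  0.004 ]
```

```bash
python3 -m jog '{"xyz":[[0.0018,-0.0004,0.03],[0,0,0.03],[0,0,0.011],[0,0,0.002],[0,0,0]],"spin":[0,0,0,0,0],"gripper":[-1,-1,-1,-1,-1]}'
```

```text
t: 5.35
eef_pos: [0.5915, -0.0331, 0.1169]
tcp_rot: [0.0, 1.0, 0.006, 0.001]
wrist_force: [-0.1, -0.1, -2.0]
finger_gap: 0.691
```

```bash
python3 -m jog '{"xyz":[[-0.0008,0,0.001],[0,0,0.001],[0,0,0]],"spin":[0,0,0],"gripper":[-1,-1,-1]}'
```

```text
t: 5.72
eef_pos: [0.5906, -0.0328, 0.1143]
tcp_rot: [0.0, 1.0, 0.006, 0.0]
wrist_force: [-0.2, -1.1, 1.0]
finger_gap: 0.685
```

```bash
python3 -m jog '{"xyz":[[0,0,0.0005],[0,0,0],[0,0,0],[0,0,0],[0,0,-0.03],[0,0,-0.05],[0,0,-0.05],[0,0,-0.03],[0,0,0]],"spin":[0,0,0,0,0,0,0,0,0],"gripper":[-1,1,1,1,1,1,1,1,1]}'
python3 look.py w4
python3 - <<'E'
from h import *
for n in("scene","side"):
    d=get_image(n);np.savez(f"pics/{n}4.npz",**{k:np.array(v) for k,v in d.items()});
    r=(130,150,410,300) if n=="scene" else (200,160,400,345)
    x0,y0,x1,y1=r;cv2.imwrite(f"pics/{n}4.png",cv2.resize(d["img"][y0:y1,x0:x1],None,fx=2.8 if n=="scene" else 3,fy=2.8 if n=="scene" else 3,interpolation=2))
E
```

```text
t: 6.85
eef_pos: [0.5914, -0.0327, 0.2761]
tcp_rot: [0.0, 1.0, 0.006, 0.002]
wrist_force: [0.5, -0.4, -0.7]
finger_gap: 0.997
t 6.85 tcp [ 0.5914 -0.0327  0.2761] yaw 0.0126 tilt [ 0.005 -0.    -1.   ] gap 0.9970823128060599 cam [ 0.669 -0.032  0.346] j [ 0.1   0.41 -0.18  1.68  0.09  1.05 -1.67]
```

View pics/w4.png

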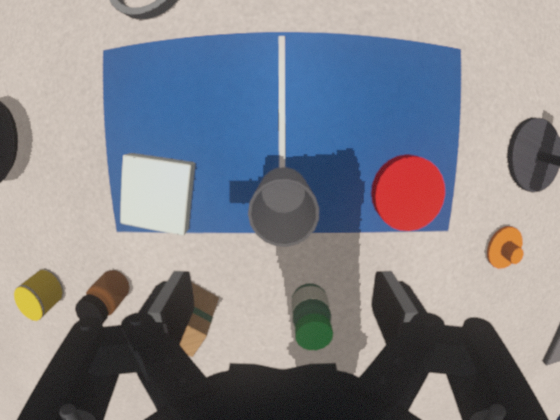

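View pics/side4.png

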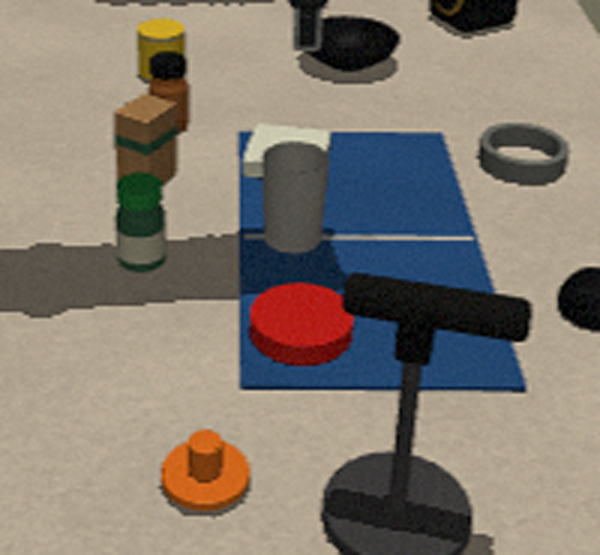

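```bash
python3 - <<'E'
from h import *
d=dict(np.load('pics/w4.npz'));D=dict(np.load('pics/side4.npz'))
im=d["img"];hsv=cv2.cvtColor(im,cv2.COLOR_BGR2HSV)
pts=[]
m=(hsv[...,1]<110)
for v in range(45,150,15):
    u=np.flatnonzero(m[v,265:297])+265; pts.append(plane(d,(u.mean(),v),.004,True)[:2])
pts=np.array(pts);k=np.polyfit(pts[:,0],pts[:,1],1);print("line yaw",k[0],"y at .59",np.polyval(k,.59))
def big(m,x0,y0,x1,y1):
    q=np.zeros(m.shape,np.uint8);q[y0:y1,x0:x1]=m[y0:y1,x0:x1]
    n,l,s,c=cv2.connectedComponentsWithStats(q);i=1+s[1:,4].argmax();return s[i],c[i],(l==i).astype(np.uint8)
mr=((hsv[...,0]<5)|(hsv[...,0]>172))&(hsv[...,1]>150)&(hsv[...,2]>180)
s,c,r=big(mr,360,145,460,240);print("red",s,c,plane(d,c,.024,True).round(4))
mw=(hsv[...,1]<60)&(hsv[...,2]>185)
s,c,r=big(mw,105,140,205,238);print("white",s,c,plane(d,c,.024,True).round(4))
cv2.imwrite('pics/w4c.png',cv2.resize(im[155:255,240:330],None,fx=6,fy=6,interpolation=2))
p,e=ray(D,(200+295.5/3-.5,160+155.5/3-.5)),0
print(plane(D,(200+295.5/3-.5,160+155.5/3-.5),.089).round(4))
E
```

```text
line yaw 0.011572960871242625 y at .59 -0.031545074701394296
red [ 376  157   69   73 3939] [409.79994923 193.38258441] [ 0.5928 -0.1692  0.024 ]
white [ 105  151  100   87 5480] [150.19525547 198.27791971] [0.5841 0.1106 0.024 ]
[ 0.5901 -0.0308  0.089 ]
```

View pics/w4c.png

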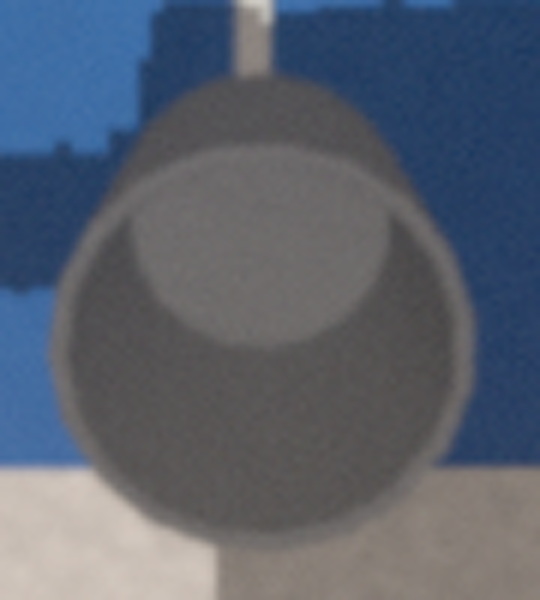

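View pics/scene4.png

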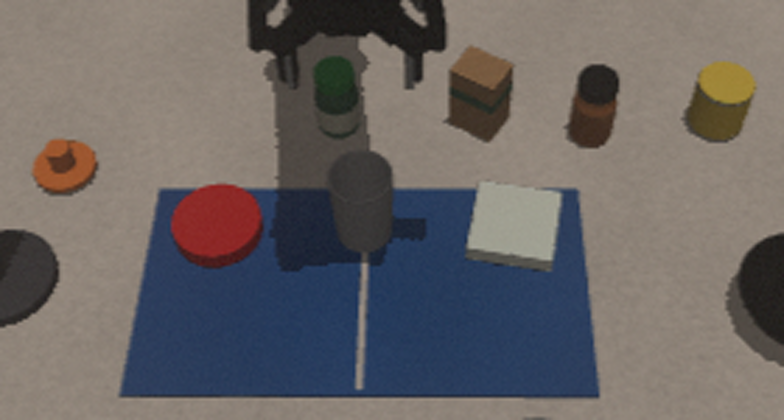

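```bash
python3 - <<'E'
from h import *
d=dict(np.load('pics/w4.npz'));S=dict(np.load('pics/scene4.npz'))
print(plane(d,(240+264/6-.5,155+345.5/6-.5),.089,True).round(4))
s=lambda u,v:(130+(u+.5)/2.8-.5,150+(v+.5)/2.8-.5)
print(plane(S,s(361.5,180),.089).round(4))
# mic (scene) head ends & foot
f=S["img"];print([plane(S,p,.18).round(3) for p in((94,229),(116,195))],plane(S,(130,249),.01).round(3))
E
```

```text
[ 0.5901 -0.0334  0.089 ]
[ 0.5925 -0.033   0.089 ]
[array([ 0.707, -0.373,  0.18 ]), array([ 0.612, -0.353,  0.18 ])] [ 0.65  -0.365  0.01 ]
```

Tumbler stands at (0.590, -0.033), on the line, and all three cameras agree within 2.5 mm. For the lid I'll turn the tool 90° so the wrist camera side points away from the microphone.

```bash
python3 -m jog '{"xyz":[[0,0,0],[0,0,0],[0,0,0],[0,0,0],[0,0,0],[0,0,0],[0,0,0],[0,0,0],[0,0,0],[-0.05,-0.012,0],[-0.05,-0.012,0],[-0.05,-0.012,0],[-0.05,-0.012,0],[-0.05,-0.012,0],[-0.05,-0.012,0],[0,0,0.03],[0,0,0.03],[0,0,0]],"spin":[-0.174,-0.174,-0.174,-0.174,-0.174,-0.174,-0.174,-0.174,-0.174,0,0,0,0,0,0,0,0,0],"gripper":[0.2,0.2,0.2,0.2,0.2,0.2,0.2,0.2,0.2,0.2,0.2,0.2,0.2,0.2,0.2,0.2,0.2,0.2]}' 30; python3 look.py w5
```

```text
t: 9.25
eef_pos: [0.5188, -0.3327, 0.21]
tcp_rot: [-0.003, 0.704, 0.71, -0.001]
wrist_force: [-0.0, 0.1, 0.6]
finger_gap: 0.602
t 9.25 tcp [ 0.5188 -0.3327  0.21  ] yaw 1.5788 tilt [-0.0058  0.0036 -1.    ] gap 0.6016566193416147 cam [ 0.519 -0.255  0.28 ] j [ 0.79  0.56 -0.46  1.67  0.28  0.99  0.24]
```

View pics/w5.png

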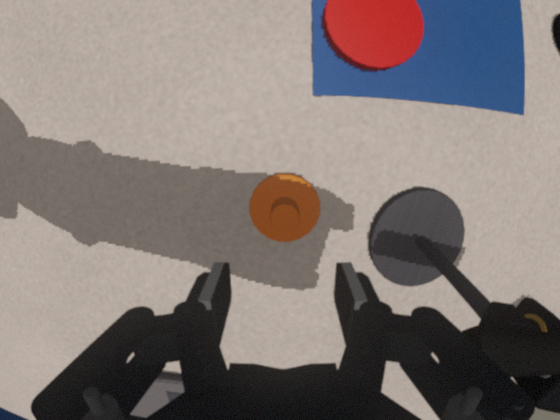

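```bash
python3 - <<'E'
from h import *
d=dict(np.load('pics/w5.npz'))
b,l=blobs(d["img"],[3,150,50],[20,255,255],(230,150,340,260));print(b[:2])
s=b[0][1];print(plane(d,(s[0]+s[2]/2-.5,s[1]+s[3]/2-.5),.013,True).round(4),plane(d,(285,212),.039,True).round(4))
print("mic end",plane(d,(482,345),.175,True).round(3),plane(d,(424,240),.02,True).round(3),plane(d,(500,310),.18,True).round(3))
E
```

```text
[(3668, (250, 174, 69, 67), [284.16, 207.08])]
[ 0.5194 -0.3329  0.013 ] [ 0.5201 -0.3293  0.039 ]
mic end [ 0.617 -0.354  0.175] [ 0.648 -0.361  0.02 ] [ 0.615 -0.33   0.18 ]
```

```bash
python3 -m jog '{"xyz":[[0,0.0006,0.04],[0,0,0.04],[0,0,0.03],[0,0,0.01],[0,0,0],[0,0,0]],"spin":[0,0,0,0,0,0],"gripper":[0.2,0.2,0.2,0.2,0.2,0.2]}' 30; python3 look.py w6
```

```text
t: 10.05
eef_pos: [0.5223, -0.3337, 0.0951]
tcp_rot: [0.001, 0.704, 0.71, 0.0]
wrist_force: [0.7, -0.5, 0.2]
finger_gap: 0.602
t 10.05 tcp [ 0.5223 -0.3337  0.0951] yaw 1.5788 tilt [ 0.0022 -0.0012 -1.    ] gap 0.602348039801627 cam [ 0.522 -0.256  0.164] j [ 0.75  0.69 -0.4   1.76  0.37  0.76  0.17]
```

View pics/w6.png

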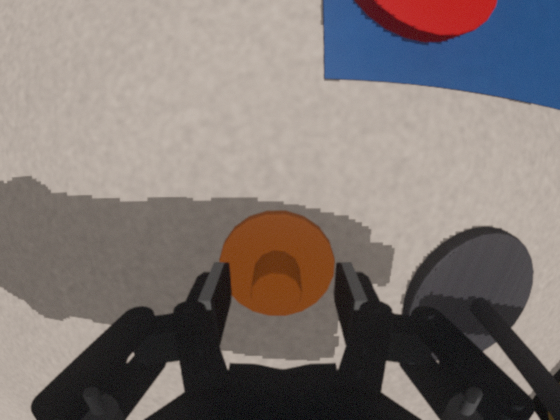

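```bash
python3 -m jog '{"xyz":[[0.0005,-0.0028,0.003],[0,0,0.0025],[0,0,0]],"spin":[0,0,0],"gripper":[0.2,0.2,0.2]}' 30;python3 -m jog '{"xyz":[[0,0,0],[0,0,0],[0,0,0],[0,0,0],[0,0,0]],"spin":[0,0,0,0,0],"gripper":[-1,-1,-1,-1,-1]}' 30; python3 look.py w7
```

```text
t: 10.48
eef_pos: [0.5182, -0.3329, 0.0877]
tcp_rot: [-0.0, 0.704, 0.71, -0.0]
wrist_force: [0.1, -0.4, -0.1]
finger_gap: 0.6
t: 11.1
eef_pos: [0.5186, -0.3329, 0.0881]
tcp_rot: [0.0, 0.704, 0.71, 0.0]
wrist_force: [0.6, -0.1, 2.6]
finger_gap: 0.272
t 11.1 tcp [ 0.5186 -0.3329  0.0881] yaw 1.5787 tilt [ 3.e-04 -2.e-04 -1.e+00] gap 0.2721649524608322 cam [ 0.518 -0.255  0.158] j [ 0.75  0.7  -0.4   1.77  0.38  0.75  0.17]
```

View pics/w7.png

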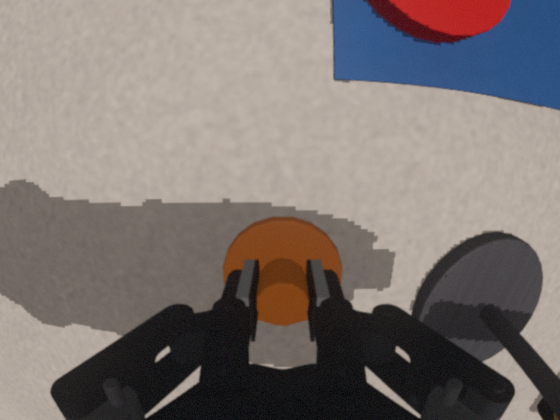

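```bash
python3 -m jog '{"xyz":[[0,0,-0.03],[0,0,-0.055],[0,0,-0.055],[0.0499,0.0123,0],[0.0499,0.0123,0],[0.0499,0.0123,0],[0.0499,0.0123,0],[0.0499,0.0123,0],[0.0499,0.0123,0],[0,0,0],[0,0,0]],"spin":[0,0,0,0,0,0,0,0,0,0,0],"gripper":[-1,-1,-1,-1,-1,-1,-1,-1,-1,-1,-1]}' 30; python3 look.py w8
python3 - <<'E'
from h import *
for n in("scene","side"):
    d=get_image(n);np.savez(f"pics/{n}8.npz",**{k:np.array(v) for k,v in d.items()})
    r=(130,120,410,300) if n=="scene" else (200,140,400,325)
    x0,y0,x1,y1=r;cv2.imwrite(f"pics/{n}8.png",cv2.resize(d["img"][y0:y1,x0:x1],None,fx=2.8 if n=="scene" else 3,fy=2.8 if n=="scene" else 3,interpolation=2))
E
```

```text
t: 12.52
eef_pos: [0.5896, -0.0334, 0.2275]
tcp_rot: [-0.0, 0.704, 0.71, -0.001]
wrist_force: [-0.2, -0.1, -0.1]
finger_gap: 0.268
t 12.525 tcp [ 0.5896 -0.0334  0.2275] yaw 1.5789 tilt [-8.e-04 -7.e-04 -1.e+00] gap 0.26824864422557254 cam [0.589 0.045 0.297] j [ 0.32  0.51 -0.51  1.72  0.29  0.99 -0.29]
```

View pics/w8.png

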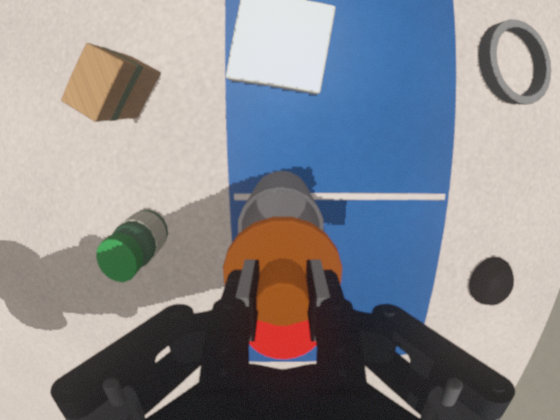

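View pics/side8.png

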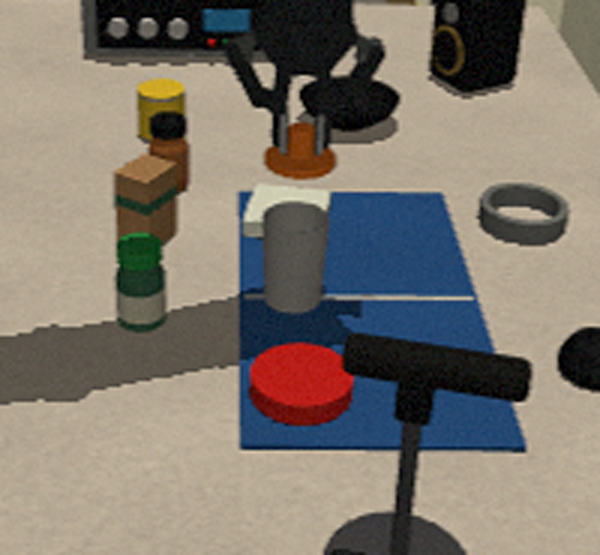

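Lid and tumbler are aligned: in the wrist view the centres are at columns 282 and 281. I'll lower it.

```bash
python3 - <<'E'
from h import *
D=dict(np.load('pics/side8.npz'))
q=lambda u,v:(200+(u+.5)/3-.5,140+(v+.5)/3-.5)
print(plane(D,q(300,159),.147),plane(D,q(296,219),.089))
E
python3 -m jog '{"xyz":[[0,0,0.03],[0,0,0.018],[0,0,0.004],[0,0,0.001],[0,0,0],[0,0,0]],"spin":[0,0,0,0,0,0],"gripper":[-1,-1,-1,-1,-1,-1]}' 30
```

```text
[ 0.59210275 -0.03577351  0.147     ] [ 0.59072695 -0.03795588  0.089     ]
t: 13.42
eef_pos: [0.5902, -0.0328, 0.1756]
tcp_rot: [0.0, 0.704, 0.71, 0.0]
wrist_force: [0.0, 1.2, -0.1]
finger_gap: 0.269
```

```bash
python3 -m jog '{"xyz":[[0,0,0.0015],[0,0,0.0015],[0,0,0],[0,0,0]],"spin":[0,0,0,0],"gripper":[-1,-1,-1,-1]}' 30; python3 - <<'E'
from h import *
d=get_image("side");cv2.imwrite("pics/side9.png",cv2.resize(d["img"][170:260,260:340],None,fx=6,fy=6,interpolation=2))
E
```

```text
t: 13.92
eef_pos: [0.59, -0.0329, 0.1721]
tcp_rot: [0.0, 0.704, 0.71, 0.0]
wrist_force: [-0.8, 0.6, 4.1]
finger_gap: 0.268
```

View pics/side9.png

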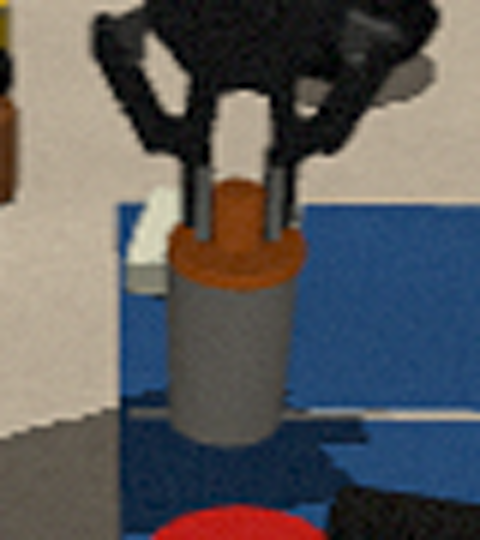

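Lid is seated: contact of 4 N at exactly the expected height, and the flange sits flat on the rim in the side view. I'll release and go to the amber bottle.

```bash
python3 -m jog '{"xyz":[[0,0,0],[0,0,0],[0,0,-0.03],[0,0,-0.05],[0,0,-0.02],[0.044,-0.025,0],[0.044,-0.025,0],[0.044,-0.025,0],[0.044,-0.025,0],[0.044,-0.025,0],[0,0,0],[0,0,0]],"spin":[0,0,0,0,0,0,0,0,0,0,0,0],"gripper":[0.2,0.2,0.2,1,1,1,1,1,1,1,1,1]}' 30; python3 look.py w10
```

```text
t: 15.48
eef_pos: [0.4634, 0.1857, 0.2718]
tcp_rot: [0.0, 0.704, 0.71, -0.0]
wrist_force: [-0.6, 0.1, -0.0]
finger_gap: 0.997
t 15.475 tcp [0.4634 0.1857 0.2718] yaw 1.5789 tilt [ 1.e-04 -6.e-04 -1.e+00] gap 0.997035346548818 cam [0.463 0.264 0.341] j [ 0.01  0.33 -0.62  1.88  0.23  1.   -0.71]
```

View pics/w10.png

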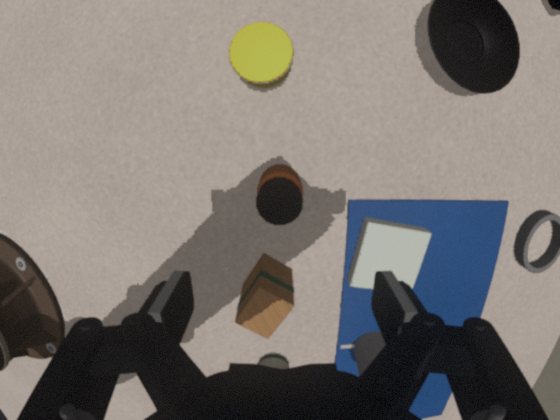

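```bash
python3 - <<'E'
from h import *
d=dict(np.load('pics/w10.npz'));im=d["img"];hsv=cv2.cvtColor(im,cv2.COLOR_BGR2HSV)
m=(hsv[...,2]<45).astype(np.uint8);m[:150]=0;m[240:]=0;m[:,:240]=0;m[:,320:]=0
n,l,s,c=cv2.connectedComponentsWithStats(m);i=1+s[1:,4].argmax();print(s[i],c[i],"cap",plane(d,(c[i][0],c[i][1]),.078,True).round(4))
b,l=blobs(im,[22,140,90],[34,255,255],(210,0,310,100));print(b[:2]);print("tin",plane(d,b[0][2],.057,True).round(4))
mw=((hsv[...,1]<60)&(hsv[...,2]>180)).astype(np.uint8);mw[:, :345]=0;mw[:205]=0;mw[320:]=0;mw[:,440:]=0
n,l,s,c=cv2.connectedComponentsWithStats(mw);i=1+s[1:,4].argmax();r=cv2.minAreaRect(np.argwhere(l==i)[:,::-1].astype(np.float32));print("white",s[i],c[i],plane(d,c[i],.024,True).round(4),[plane(d,x,.024,True).round(4)[:2].tolist() for x in cv2.boxPoints(r)])
cv2.imwrite('pics/w10c.png',cv2.resize(im[150:350,220:440],None,fx=3,fy=3,interpolation=2))
E
```

```text
[ 257  178   45   46 1633] [279.00551133 200.8922229 ] cap [0.4608 0.191  0.078 ]
[(2903, (230, 23, 63, 59), [260.62, 51.92])]
tin [0.4441 0.318  0.057 ]
white [ 353  224   76   63 3045] [389.95238095 253.68407225] [0.5842 0.1165 0.024 ] [[0.5437, 0.0785], [0.5569, 0.1582], [0.6289, 0.1391], [0.6209, 0.0519]]
```

View pics/w10c.png

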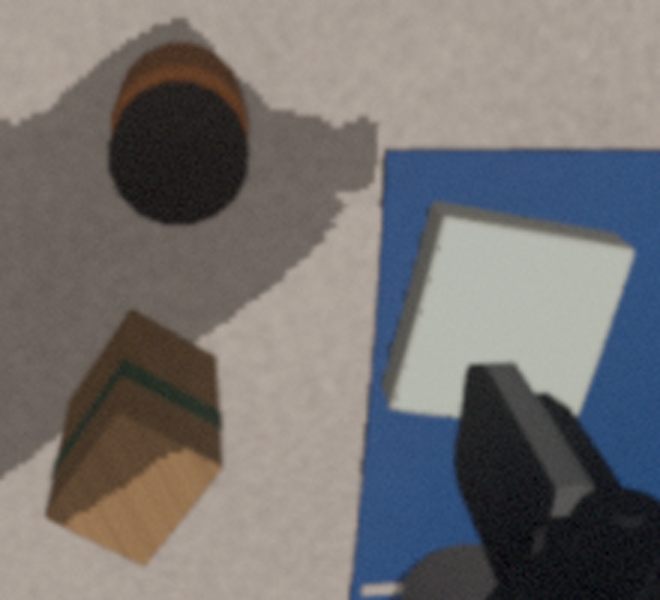

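```bash
python3 - <<'E'
from h import *
d=dict(np.load('pics/w10.npz'))
q=lambda u,v:(220+(u+.5)/3-.5,150+(v+.5)/3-.5)
print("amber",plane(d,q(178,152),.08,True))
P=np.array([plane(d,q(*x),.08,True)[:2] for x in((47,515),(145,565),(220,463),(122,412))])
print(P.round(4),P.mean(0),np.linalg.norm(np.roll(P,-1,0)-P,axis=1),[np.degrees(np.arctan2(*v[::-1])) for v in np.roll(P,-1,0)-P])
P=np.array([plane(d,q(*x),.024,True)[:2] for x in((390,408),(445,217),(634,249))]);print("white",P,P[[0,2]].mean(0),np.linalg.norm(P[1]-P[0]),np.linalg.norm(P[2]-P[1]))
E
python3 -m jog '{"xyz":[[0.0035,-0.002,0.04],[0,0,0.04],[0,0,0.03],[0,0,0],[0,0,0]],"spin":[0,0,0,0,0],"gripper":[1,1,1,1,1]}' 30; python3 look.py w11
```

```text
amber [0.46082854 0.19203419 0.08      ]
[[0.4179 0.068 ]
 [0.4501 0.0474]
 [0.4745 0.0901]
 [0.4438 0.1089]] [0.44657463 0.07859764] [0.03820189 0.04923755 0.03597547 0.04838989] [np.float64(-32.67484848144347), np.float64(60.230042339313854), np.float64(148.575622669383), np.float64(-122.3666656857115)]
white [[0.54123939 0.07690225]
 [0.55453024 0.1539035 ]
 [0.63145832 0.14123914]] [0.58634886 0.10907069] 0.07813987400293136 0.07796355853417791
t: 16.15
eef_pos: [0.4619, 0.1893, 0.1628]
tcp_rot: [0.0, 0.705, 0.709, 0.0]
wrist_force: [0.2, 0.3, 0.9]
finger_gap: 1.002
t 16.15 tcp [0.4619 0.1893 0.1628] yaw 1.5775 tilt [ 8.e-04  3.e-04 -1.e+00] gap 1.0022313775917655 cam [0.462 0.267 0.232] j [-0.07  0.47 -0.56  2.    0.36  0.76 -0.84]
```

View pics/w11.png

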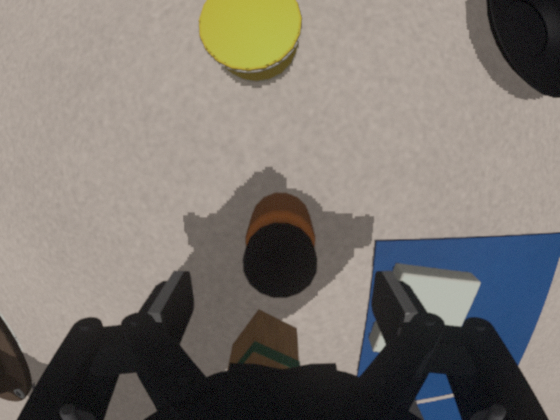

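```bash
python3 - <<'E'
from h import *
d=dict(np.load('pics/w11.npz'));im=d["img"];hsv=cv2.cvtColor(im,cv2.COLOR_BGR2HSV)
cv2.imwrite('pics/w11c.png',cv2.resize(im[180:310,220:340],None,fx=5,fy=5,interpolation=2))
print(plane(d,(280,260),.08,True),plane(d,(280,260),.075,True),plane(d,(280,217),.03,True))
S=get_image("scene");cv2.imwrite("pics/s11.png",cv2.resize(S["img"][140:260,270:420],None,fx=5,fy=5,interpolation=2))
E
```

```text
[0.46103977 0.1936395  0.08      ] [0.4610212 0.1912196 0.075    ] [0.46075191 0.20063449 0.03      ]
```

View pics/w11c.png

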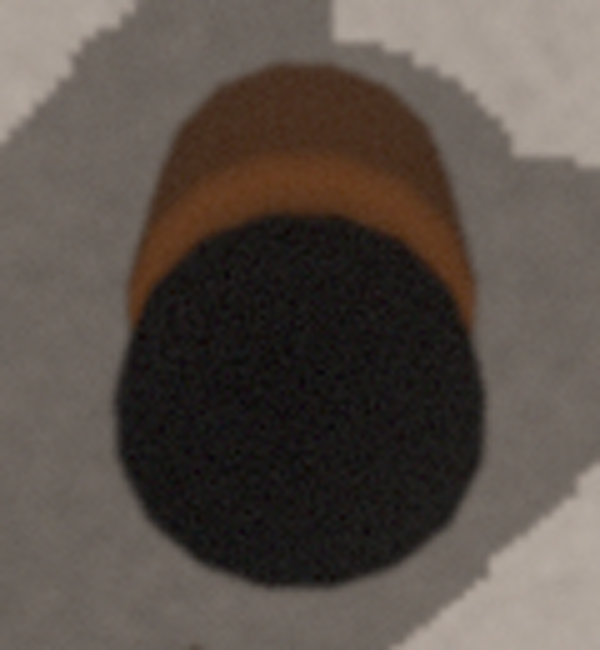

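View pics/s11.png

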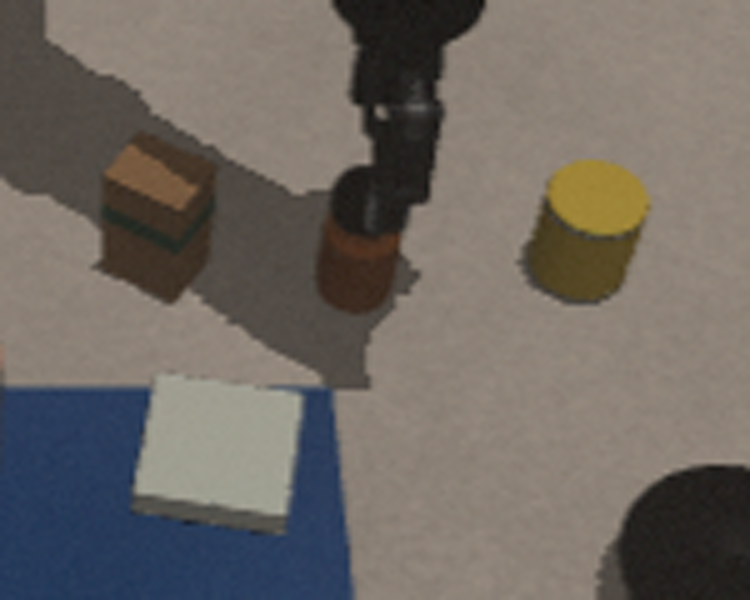

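```bash
python3 - <<'E'
from h import *
d=dict(np.load('pics/w11.npz'))
print("base near edge",plane(d,(280.6,192.3),0,True))
for p in((243,261),(316.5,261),(279.8,297.2)):print("cap edges",plane(d,p,.08,True).round(4))
S=get_image("scene")
q=lambda u,v:(270+(u+.5)/5-.5,140+(v+.5)/5-.5)
print("scene bottle base low edge",plane(S,q(356,311),0),"mid sides z.03",plane(S,q(318,280),.02),plane(S,q(397,280),.02))
print("tin sides low",plane(S,q(528,262),.01),plane(S,q(627,275),.01),"bottom",plane(S,q(580,301),0))
print("tcp pose check", get_state()["eef_pos"])
E
```

```text
base near edge [0.460995   0.20986123 0.        ]
cap edges [0.4417 0.1928 0.08  ]
cap edges [0.4801 0.1931 0.08  ]
cap edges [0.461  0.1708 0.08  ]
scene bottle base low edge [4.78204897e-01 1.87885076e-01 1.11022302e-16] mid sides z.03 [0.47246907 0.16486504 0.02      ] [0.47191179 0.20886162 0.02      ]
tin sides low [0.44912066 0.2863613  0.01      ] [0.45811784 0.34077907 0.01      ] bottom [0.46924306 0.31484656 0.        ]
tcp pose check [0.4619615  0.1897399  0.16318664]
```

Bottle's edge measurements give its centre at about (0.461, 0.189), which is under the TCP. I'll descend and grip.

```bash
python3 -m jog '{"xyz":[[0,-0.0005,0.03],[0,0,0.03],[0,0,0.009],[0,0,0],[0,0,0],[0,0,0],[0,0,0],[0,0,0],[0,0,0]],"spin":[0,0,0,0,0,0,0,0,0],"gripper":[1,1,1,1,-1,-1,-1,-1,-1]}' 30; python3 look.py w12
```

```text
t: 17.42
eef_pos: [0.461, 0.1897, 0.0938]
tcp_rot: [0.0, 0.704, 0.71, 0.001]
wrist_force: [-0.4, -0.7, 5.8]
finger_gap: 0.501
t 17.425 tcp [0.461  0.1897 0.0938] yaw 1.5785 tilt [ 1.3e-03  2.0e-04 -1.0e+00] gap 0.5008564383983025 cam [0.461 0.268 0.163] j [-0.13  0.57 -0.49  2.06  0.46  0.62 -0.93]
```

View pics/w12.png

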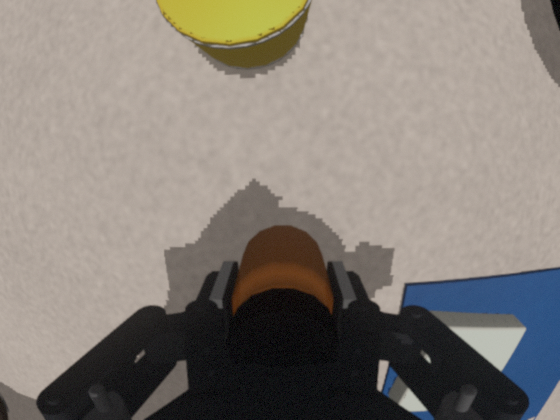

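```bash
python3 -m jog '{"xyz":[[0,0,-0.04],[0,0,-0.05],[-0.0277,0.0423,0],[-0.0277,0.0423,0],[-0.0276,0.0424,0],[0,0,0.03],[0,0,0],[0,0,0]],"spin":[0,0,0,0,0,0,0,0],"gripper":[-1,-1,-1,-1,-1,-1,-1,-1]}' 30; python3 look.py w13
python3 - <<'E'
from h import *
for n in("scene","side"):
    d=get_image(n);np.savez(f"pics/{n}13.npz",**{k:np.array(v) for k,v in d.items()})
    r=(240,150,400,270) if n=="scene" else (230,140,380,260)
    x0,y0,x1,y1=r;cv2.imwrite(f"pics/{n}13.png",cv2.resize(d["img"][y0:y1,x0:x1],None,fx=5,fy=5,interpolation=2))
E
```

```text
t: 18.48
eef_pos: [0.5879, 0.1085, 0.1537]
tcp_rot: [-0.0, 0.704, 0.71, 0.0]
wrist_force: [-0.1, -0.0, -0.2]
finger_gap: 0.504
t 18.475 tcp [0.5879 0.1085 0.1537] yaw 1.5801 tilt [ 0.e+00  5.e-04 -1.e+00] gap 0.5044781293296083 cam [0.587 0.186 0.223] j [ 0.09  0.61 -0.52  1.77  0.39  0.87 -0.6 ]
```

View pics/scene13.png

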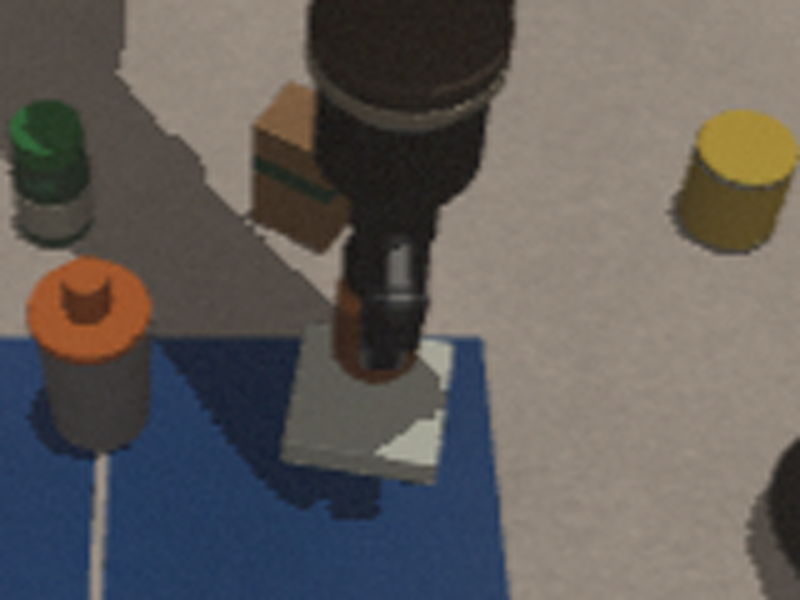

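View pics/side13.png

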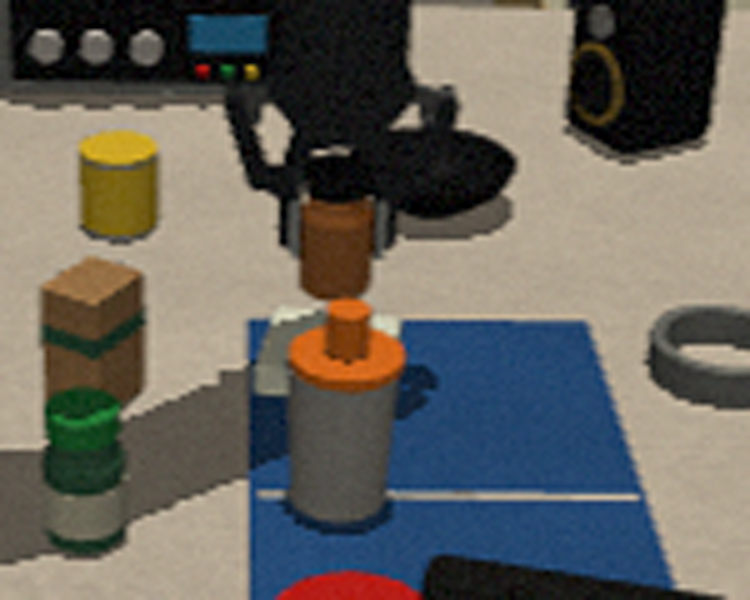

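View pics/w13.png

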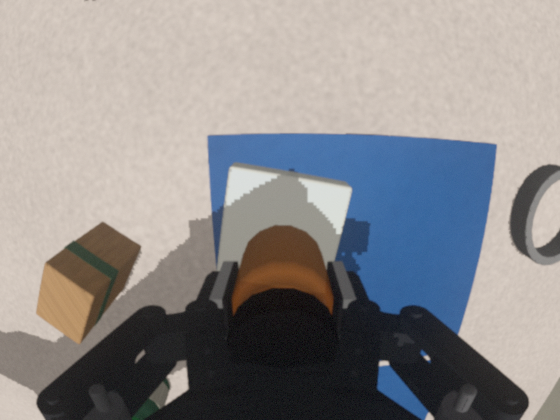

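Lid sits centred. In the wrist view the plinth's far corners are at (231,167) and (350,187), so I'll get its centre from them.

```bash
python3 - <<'E'
from h import *
d=dict(np.load('pics/w13.npz'))
a=plane(d,(231,168),.024,True)[:2];b=plane(d,(349.5,188),.024,True)[:2]
v=(b-a);L=np.linalg.norm(v);v/=L;n=np.array([v[1],-v[0]]); n=n if n[1]<0 else -n
print(a,b,L,(a+b)/2+.04*n)
S=dict(np.load('pics/scene13.npz'));q=lambda u,v:(240+(u+.5)/5-.5,150+(v+.5)/5-.5)
P=[plane(S,q(*x),.024)[:2] for x in((302,328),(455,343),(438,470),(282,456))];print(np.round(P,4),np.mean(P,0))
E
```

```text
[0.55576662 0.15268285] [0.63072541 0.14054324] 0.0759354367667801 [0.58685131 0.10712751]
[[0.5456 0.0713]
 [0.5544 0.1524]
 [0.6348 0.1391]
 [0.6275 0.0603]] [0.59057006 0.10576346]
```

```bash
python3 -m jog '{"xyz":[[-0.0013,0.0006,0.02],[0,0,0.012],[0,0,0.003],[0,0,0],[0,0,0]],"spin":[0,0,0,0,0],"gripper":[-1,-1,-1,-1,-1]}' 30
```

```text
t: 19.25
eef_pos: [0.5882, 0.106, 0.1177]
tcp_rot: [-0.0, 0.704, 0.71, -0.001]
wrist_force: [-4.3, -2.6, 8.4]
finger_gap: 0.503
```

```bash
python3 -m jog '{"xyz":[[0,0,0],[0,0,0],[0,0,0],[0,0,-0.04],[0,0,-0.06],[0.0418,-0.0282,0],[0.0418,-0.0282,0],[0.0418,-0.0282,0],[0.0418,-0.0282,0],[0.0418,-0.0282,0],[0,0,0.03],[0,0,0],[0,0,0]],"spin":[0,0,0,0,0,0,0,0,0,0,0,0,0],"gripper":[1,1,1,1,1,1,1,1,1,1,1,1,1]}' 30; python3 look.py w14
python3 - <<'E'
from h import *
for n in("scene","side"):
    d=get_image(n);np.savez(f"pics/{n}14.npz",**{k:np.array(v) for k,v in d.items()})
    r=(240,150,400,270) if n=="scene" else (230,140,380,260)
    x0,y0,x1,y1=r;cv2.imwrite(f"pics/{n}14.png",cv2.resize(d["img"][y0:y1,x0:x1],None,fx=5,fy=5,interpolation=2))
E
```

```text
t: 20.88
eef_pos: [0.4468, 0.3137, 0.1884]
tcp_rot: [0.0, 0.705, 0.71, -0.0]
wrist_force: [0.8, -0.8, 0.8]
finger_gap: 1.004
t 20.875 tcp [0.4468 0.3137 0.1884] yaw 1.5776 tilt [ 1.e-04 -2.e-04 -1.e+00] gap 1.004340225820695 cam [0.447 0.392 0.258] j [-0.28  0.51 -0.59  1.86  0.36  0.88 -1.04]
```

View pics/w14.png

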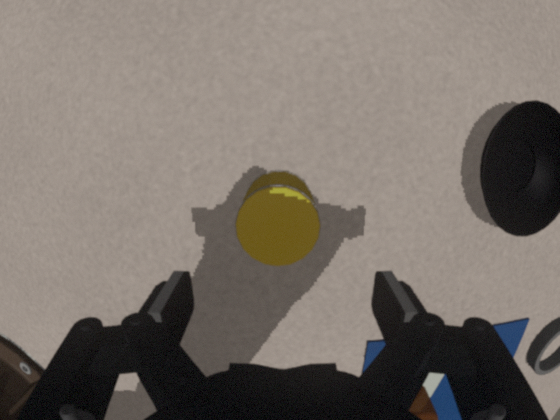

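View pics/scene14.png

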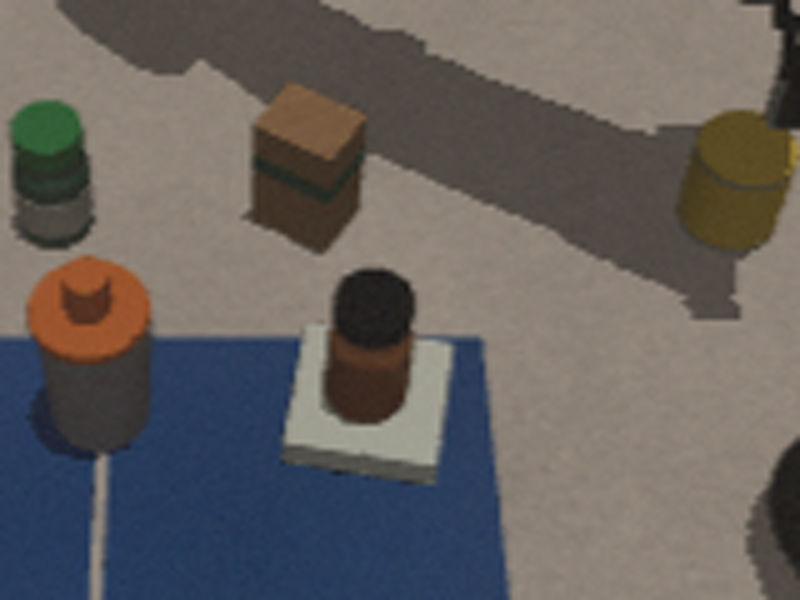

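```bash
python3 - <<'E'
from h import *
S=dict(np.load('pics/scene14.npz'));q=lambda u,v:(240+(u+.5)/5-.5,150+(v+.5)/5-.5)
P=[plane(S,q(*x),.024)[:2] for x in((303,326),(454,343),(439,467),(285,447))];print(np.round(P,4),np.mean(P,0))
print("amber foot edge-.022",plane(S,q(365,421),.024)-[.022,0,0],plane(S,q(325,395),.034),plane(S,q(410,395),.034),"cap top",plane(S,q(374,296),.104))
d=dict(np.load('pics/w14.npz'))
for p in((236,226),(320,226),(278,265)):print("tin",plane(d,p,.06,True).round(4))
print("base near",plane(d,(278,171),0,True))
E
```

```text
[[0.5442 0.0719]
 [0.5544 0.1519]
 [0.6329 0.1397]
 [0.622  0.0618]] [0.5884023  0.10630723]
amber foot edge-.022 [0.5833147 0.1031297 0.024    ] [0.59628571 0.08229174 0.034     ] [0.59564448 0.12594617 0.034     ] cap top [0.58620554 0.10353177 0.104     ]
tin [0.4169 0.3201 0.06  ]
tin [0.4716 0.3204 0.06  ]
tin [0.4443 0.2921 0.06  ]
base near [0.44350348 0.34549727 0.        ]
```

```bash
python3 -m jog '{"xyz":[[0.0008,-0.0022,0.04],[0,0,0.04],[0,0,0.018],[0,0,0.004],[0,0,0],[0,0,0],[0,0,0],[0,0,0],[0,0,0],[0,0,0]],"spin":[0,0,0,0,0,0,0,0,0,0],"gripper":[1,1,1,1,1,-1,-1,-1,-1,-1]}' 40; python3 look.py w15
```

```text
t: 22.28
eef_pos: [0.4445, 0.3153, 0.087]
tcp_rot: [0.0, 0.704, 0.71, 0.001]
wrist_force: [-0.9, -1.1, 6.6]
finger_gap: 0.647
t 22.275 tcp [0.4445 0.3153 0.087 ] yaw 1.5785 tilt [ 1.5e-03  8.0e-04 -1.0e+00] gap 0.6472729694649911 cam [0.444 0.393 0.157] j [-0.36  0.64 -0.5   1.95  0.48  0.67 -1.15]
```

View pics/w15.png

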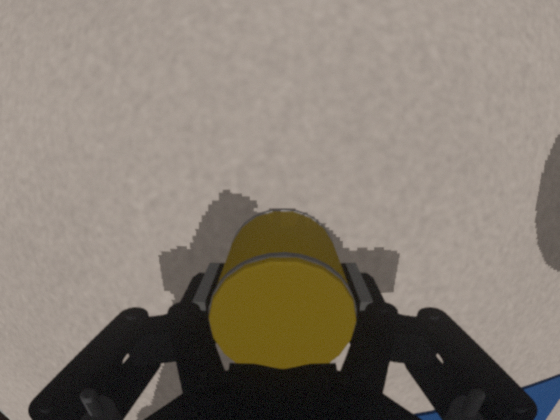

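```bash
python3 - <<'E'
from h import *
d=dict(np.load('pics/w15.npz'));print(plane(d,(285,208),0,True))
E
python3 -m jog '{"xyz":[[0,0,-0.04],[0,0,-0.06],[0,0,-0.06],[-0.0488,0.0144,0],[-0.0488,0.0144,0],[-0.0488,0.0144,0],[-0.0488,0.0144,0],[-0.0488,0.0144,0],[-0.0488,0.0144,0],[-0.0488,0.0144,0],[-0.0488,0.0144,0],[-0.0488,0.0144,0],[-0.0488,0.0144,0],[0,0,0],[0,0,0]],"spin":[0,0,0,0,0,0,0,0,0,0,0,0,0,0,0],"gripper":[-1,-1,-1,-1,-1,-1,-1,-1,-1,-1,-1,-1,-1,-1,-1]}' 40; python3 look.py w16
python3 - <<'E'
from h import *
for n in("scene","side"):
    d=get_image(n);np.savez(f"pics/{n}16.npz",**{k:np.array(v) for k,v in d.items()})
    r=(170,140,330,260) if n=="scene" else (230,190,380,310)
    x0,y0,x1,y1=r;cv2.imwrite(f"pics/{n}16.png",cv2.resize(d["img"][y0:y1,x0:x1],None,fx=5,fy=5,interpolation=2))
E
```

```text
[0.4459887  0.34652593 0.        ]
t: 24.2
eef_pos: [0.5916, -0.1714, 0.2459]
tcp_rot: [-0.0, 0.704, 0.71, 0.0]
wrist_force: [-0.5, 0.4, -1.2]
finger_gap: 0.646
t 24.2 tcp [ 0.5916 -0.1714  0.2459] yaw 1.5786 tilt [-2.e-04  7.e-04 -1.e+00] gap 0.6455411101231067 cam [ 0.591 -0.093  0.315] j [ 0.54  0.53 -0.51  1.63  0.28  1.06 -0.05]
```

View pics/w16.png

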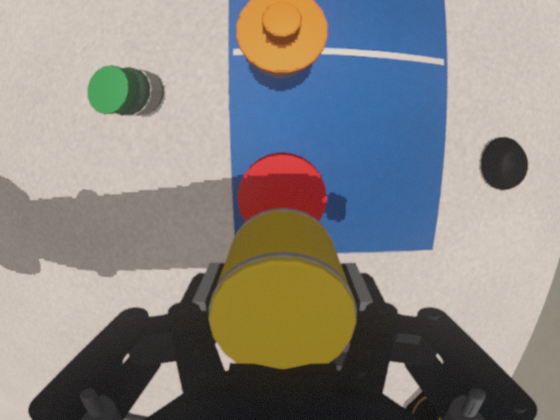

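View pics/side16.png

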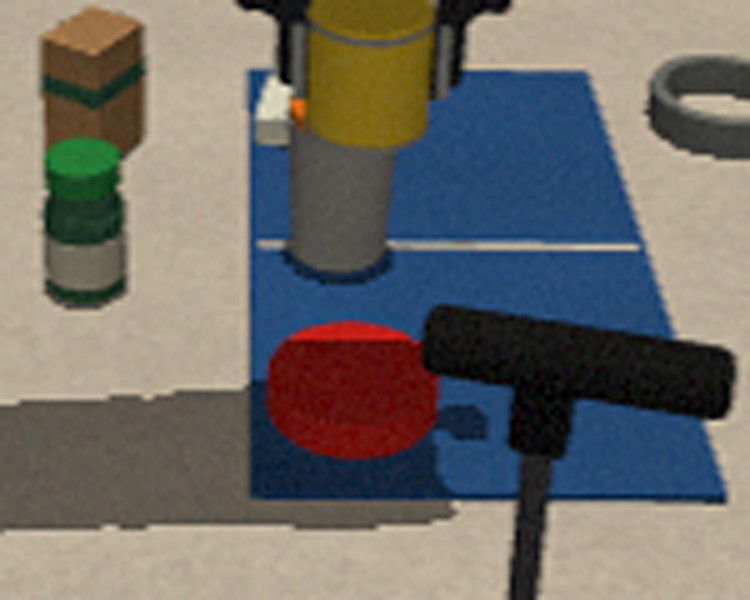

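```bash
python3 - <<'E'
from h import *
d=dict(np.load('pics/w16.npz'));print("red near edge c",plane(d,(283,153),.024,True)-[0,.042,0],plane(d,(238,193),.024,True),plane(d,(327,193),.024,True))
b,l=blobs(d["img"],[5,180,150],[22,255,255],(230,0,335,80));print("lid",plane(d,(282.5,32),.097,True))
S=dict(np.load('pics/side16.npz'));q=lambda u,v:(230+(u+.5)/5-.5,190+(v+.5)/5-.5)
print("side red",plane(S,q(354,380),.024))
E
```

```text
red near edge c [ 0.59217276 -0.17095794  0.024     ] [ 0.55066152 -0.16624245  0.024     ] [ 0.63331281 -0.16567836  0.024     ]
lid [ 0.59103421 -0.03748042  0.097     ]
side red [ 0.59345094 -0.17996091  0.024     ]
```

```bash
python3 -m jog '{"xyz":[[0,0.0004,0.045],[0,0,0.045],[0,0,0.03],[0,0,0.01],[0,0,0.002],[0,0,0],[0,0,0]],"spin":[0,0,0,0,0,0,0],"gripper":[-1,-1,-1,-1,-1,-1,-1]}' 40
```

```text
t: 25.22
eef_pos: [0.593, -0.172, 0.1152]
tcp_rot: [0.001, 0.704, 0.71, 0.0]
wrist_force: [-0.5, -0.0, -1.5]
finger_gap: 0.647
```

```bash
python3 -m jog '{"xyz":[[0.0005,-0.0008,0.002],[0,0,0.0015],[0,0,0.0005],[0,0,0]],"spin":[0,0,0,0],"gripper":[-1,-1,-1,-1]}' 40
```

```text
t: 25.72
eef_pos: [0.5915, -0.1714, 0.1111]
tcp_rot: [0.0, 0.704, 0.71, -0.0]
wrist_force: [-4.8, 1.0, 10.5]
finger_gap: 0.649
```

```bash
python3 -m jog '{"xyz":[[0,0,0],[0,0,0],[0,0,0],[0,0,-0.04],[0,0,-0.06],[0,0,-0.03],[0.0413,-0.0238,0],[0.0413,-0.0238,0],[0.0413,-0.0238,0],[0.0413,-0.0238,0],[0.0413,-0.0238,0],[0.0413,-0.0238,0],[0,0,0],[0,0,0],[0,0,0],[0,0,0],[0,0,0]],"spin":[0,0,0,0,0,0,0,0,0,0,0,0,0.142,0.142,0.142,0.142,0],"gripper":[1,1,1,1,1,1,1,1,1,1,1,1,1,1,1,1,1]}' 40; python3 look.py w17
python3 - <<'E'
from h import *
for n in("scene","side"):
    d=get_image(n);np.savez(f"pics/{n}17.npz",**{k:np.array(v) for k,v in d.items()})
    r=(170,140,330,260) if n=="scene" else (230,190,380,310)
    x0,y0,x1,y1=r;cv2.imwrite(f"pics/{n}17.png",cv2.resize(d["img"][y0:y1,x0:x1],None,fx=5,fy=5,interpolation=2))
E
```

```text
t: 27.85
eef_pos: [0.4467, 0.0754, 0.2399]
tcp_rot: [0.0, 0.875, 0.485, 0.0]
wrist_force: [-0.5, 0.3, -0.3]
finger_gap: 1.001
t 27.85 tcp [0.4467 0.0754 0.2399] yaw 1.0118 tilt [ 2.e-04 -2.e-04 -1.e+00] gap 1.0006331838183584 cam [0.488 0.142 0.309] j [ 0.14  0.28 -0.51  2.03  0.18  0.88 -1.03]
```

View pics/w17.png

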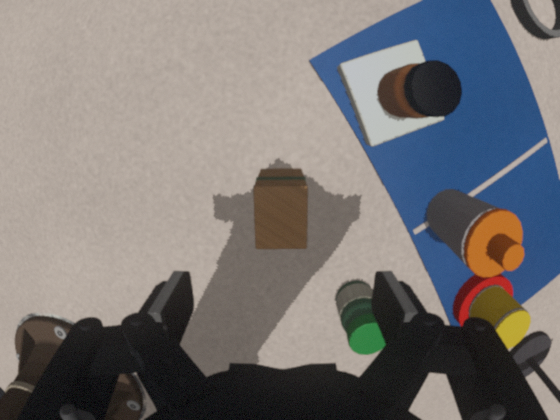

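View pics/side17.png

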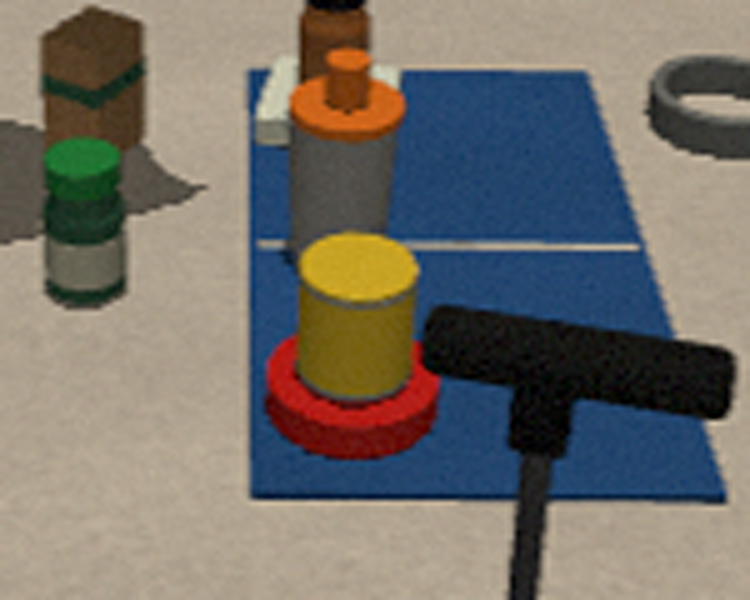

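View pics/scene17.png

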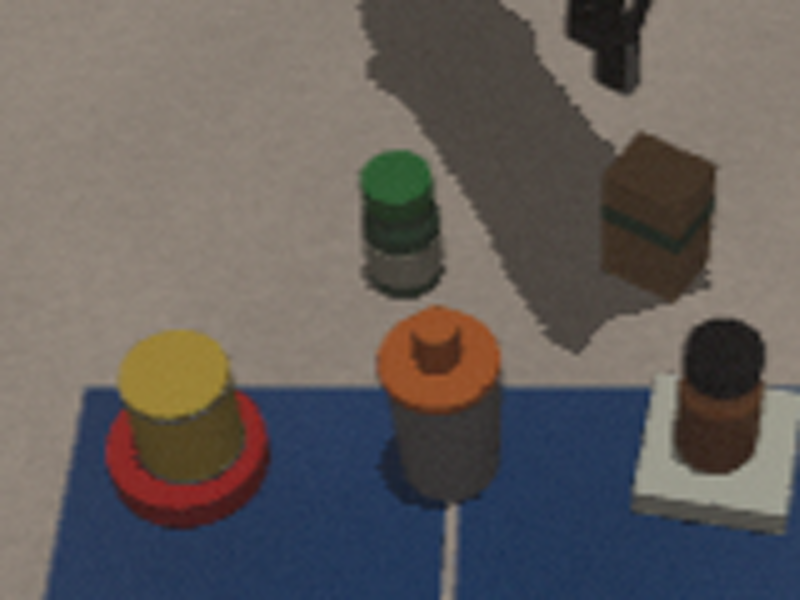

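Tin is centred on the red plinth. The carton top in the wrist view spans about (254–308, 187–248) and is nearly square to the jaws.

```bash
python3 - <<'E'
from h import *
d=dict(np.load('pics/w17.npz'));im=d["img"]
cv2.imwrite('pics/w17c.png',cv2.resize(im[160:260,230:330],None,fx=6,fy=6,interpolation=2))
P=np.array([plane(d,p,.08,True)[:2] for p in((254,187),(308,187),(307.5,248.5),(255,248.5))]);print(P.round(4),P.mean(0),np.linalg.norm(np.roll(P,-1,0)-P,axis=1))
for v in np.roll(P,-1,0)-P: print(np.degrees(np.arctan2(v[1],v[0])))
E
```

```text
[[0.4429 0.1077]
 [0.476  0.0869]
 [0.451  0.0454]
 [0.4167 0.0669]] [0.44663319 0.07671556] [0.03913547 0.04848162 0.04049531 0.04849383]
-32.09629023011922
-121.11793759953011
147.9268536570587
57.275108351417664
```

View pics/w17c.png

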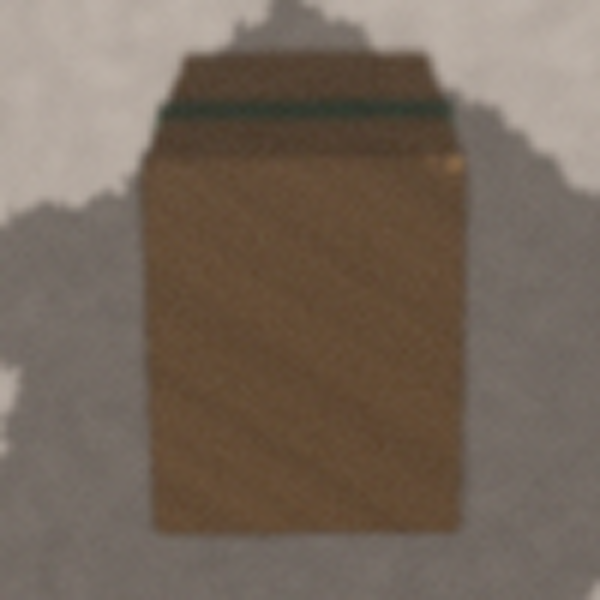

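```bash
python3 -m jog '{"xyz":[[0,0,0.045],[0,0,0.045],[0,0,0.035],[0,0,0.013],[0,0,0.002],[0,0,0],[0,0,0],[0,0,0],[0,0,0],[0,0,0],[0,0,0]],"spin":[0,0,0,0,0,0,0,0,0,0,0],"gripper":[1,1,1,1,1,1,-1,-1,-1,-1,-1]}' 40; python3 look.py w18
```

```text
t: 29.38
eef_pos: [0.447, 0.0753, 0.1005]
tcp_rot: [0.0, 0.875, 0.484, 0.0]
wrist_force: [-0.7, -0.3, 6.9]
finger_gap: 0.461
t 29.375 tcp [0.447  0.0753 0.1005] yaw 1.0107 tilt [ 9.e-04 -1.e-04 -1.e+00] gap 0.46142111877638536 cam [0.489 0.141 0.17 ] j [ 0.03  0.5  -0.41  2.16  0.37  0.55 -1.21]
```

View pics/w18.png

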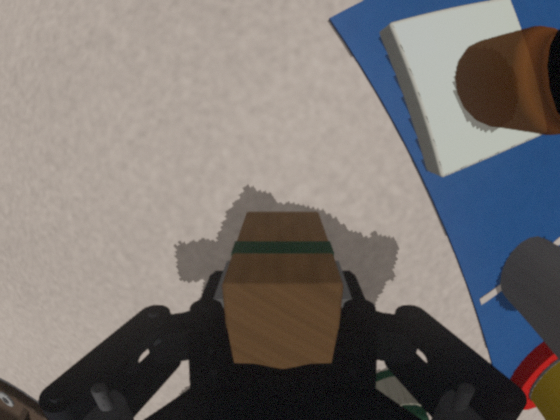

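```bash
python3 - <<'E'
from h import *
d=dict(np.load('pics/w18.npz'));a=plane(d,(284,212),0,True)[:2];t=np.array([.447,.0753]);u=np.array([np.cos(1.0107),np.sin(1.0107)])
print((a-t)@u-.025)
E
python3 -m jog '{"xyz":[[0,0,-0.04],[0,0,-0.06],[0,0,-0.04],[0,0,0],[0,0,0],[0,0,0],[0,0,0],[0,0,0],[0,0,0],[0.0483,0.022,0],[0.0483,0.022,0],[0.0483,0.022,0],[0.0483,0.022,0],[0.0483,0.022,0],[0,0,0],[0,0,0]],"spin":[0,0,0,0.166,0.166,0.166,0.166,0.166,0.166,0,0,0,0,0,0,0],"gripper":[-1,-1,-1,-1,-1,-1,-1,-1,-1,-1,-1,-1,-1,-1,-1,-1]}' 40; python3 look.py w19
python3 - <<'E'
from h import *
for n in("scene","side"):
    d=get_image(n);np.savez(f"pics/{n}19.npz",**{k:np.array(v) for k,v in d.items()})
    r=(170,150,350,300) if n=="scene" else (230,170,390,300)
    x0,y0,x1,y1=r;cv2.imwrite(f"pics/{n}19.png",cv2.resize(d["img"][y0:y1,x0:x1],None,fx=4,fy=4,interpolation=2))
E
```

```text
1.665521939864245e-05
t: 31.42
eef_pos: [0.6892, -0.0307, 0.2392]
tcp_rot: [-0.0, 1.0, 0.008, -0.001]
wrist_force: [-0.1, 0.5, -0.7]
finger_gap: 0.462
t 31.425 tcp [ 0.6892 -0.0307  0.2392] yaw 0.015 tilt [-1.6e-03  6.0e-04 -1.0e+00] gap 0.4620768107791325 cam [ 0.767 -0.029  0.309] j [ 0.12  0.61 -0.24  1.45  0.15  1.1  -1.71]
```

View pics/w19.png

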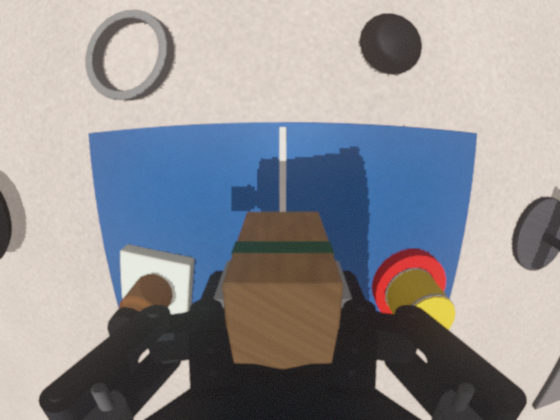

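View pics/side19.png

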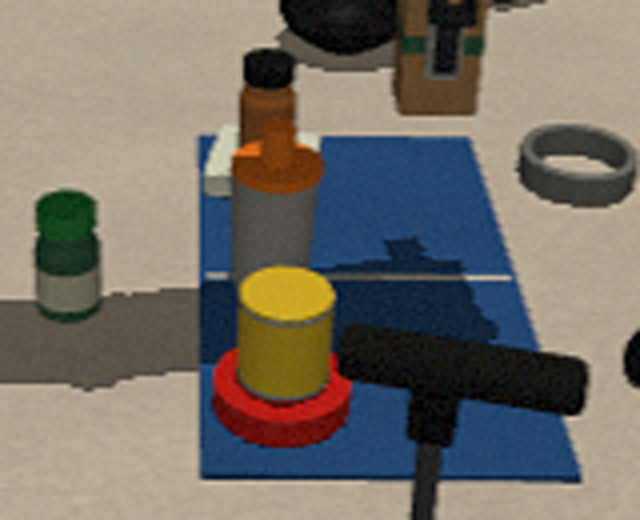

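```bash
python3 - <<'E'
from h import *
d=dict(np.load('pics/w19.npz'));hsv=cv2.cvtColor(d["img"],cv2.COLOR_BGR2HSV)
for v in range(132,205,12):
    u=np.flatnonzero(hsv[v,272:296,1]<120)+272;print(plane(d,(u.mean(),v),.004,True).round(4)[:2],end=' ')
v=np.flatnonzero((hsv[100:160,200,0]>100)&(hsv[100:160,200,1]>150))[0]+100;print(plane(d,(200,v-.5),.004,True))
E
python3 -m jog '{"xyz":[[0.0008,0.001,0.045],[0,0,0.045],[0,0,0.03],[0,0,0.008],[0,0,0],[0,0,0]],"spin":[0,0,0,0,0,0],"gripper":[-1,-1,-1,-1,-1,-1]}' 40
```

```text
[ 0.7494 -0.0291] [ 0.7381 -0.0293] [ 0.7267 -0.0294] [ 0.7152 -0.0296] [ 0.7036 -0.0298] [ 0.6917 -0.0299] [ 0.6797 -0.0306] t: 32.33
eef_pos: [0.6915, -0.032, 0.1138]
tcp_rot: [-0.0, 1.0, 0.007, 0.001]
wrist_force: [0.3, -0.0, -1.0]
finger_gap: 0.466Traceback (most recent call last):
  File "<stdin>", line 5, in <module>
IndexError: index 0 is out of bounds for axis 0 with size 0
```

```bash
python3 -m jog '{"xyz":[[-0.001,-0.0004,0.005],[0,0,0.003],[0,0,0.001],[0,0,0],[0,0,0]],"spin":[0,0,0,0,0],"gripper":[-1,-1,-1,-1,-1]}' 40; python3 - <<'E'
from h import *
for n in("scene","side"):
    d=get_image(n);np.savez(f"pics/{n}20.npz",**{k:np.array(v) for k,v in d.items()})
    r=(170,150,350,300) if n=="scene" else (230,170,390,300)
    x0,y0,x1,y1=r;cv2.imwrite(f"pics/{n}20.png",cv2.resize(d["img"][y0:y1,x0:x1],None,fx=4,fy=4,interpolation=2))
E
```

```text
t: 32.95
eef_pos: [0.6898, -0.0317, 0.1046]
tcp_rot: [0.0, 1.0, 0.007, 0.0]
wrist_force: [-5.1, -0.3, 13.5]
finger_gap: 0.463
```

View pics/side20.png

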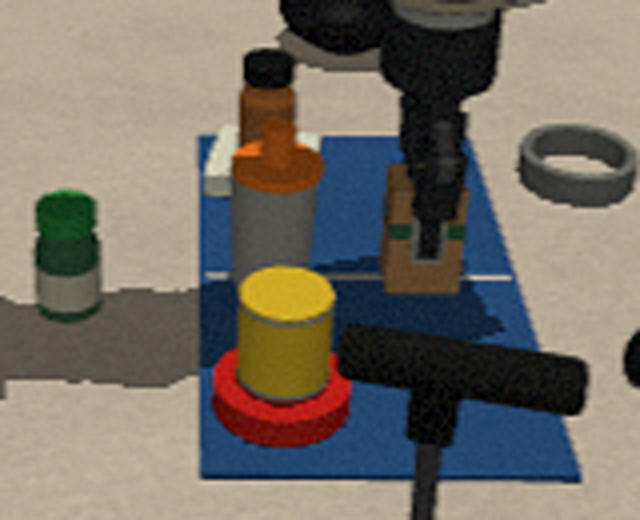

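View pics/scene20.png

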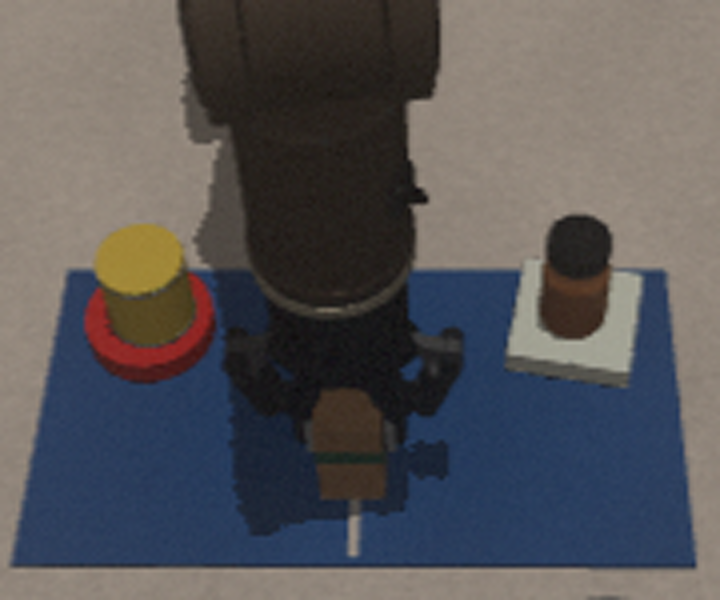

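Carton is down, on the line. I'll release, rise straight up and draw back.

```bash
python3 -m jog '{"xyz":[[0,0,-0.0004],[0,0,0],[0,0,0],[0,0,0],[0,0,-0.04],[0,0,-0.06],[0,0,-0.06],[0,0,-0.04],[-0.05,0,0],[-0.05,0,0],[-0.05,0,0],[-0.05,0,0],[-0.05,0,0],[0,0,0],[0,0,0]],"spin":[0,0,0,0,0,0,0,0,0,0,0,0,0,0,0],"gripper":[-1,1,1,1,1,1,1,1,1,1,1,1,1,1,1]}' 40; python3 look.py w21; python3 - <<'E'
from h import *
for n in("scene","side"):
    d=get_image(n);np.savez(f"pics/{n}21.npz",**{k:np.array(v) for k,v in d.items()})
    r=(170,150,350,300) if n=="scene" else (230,170,390,300)
    x0,y0,x1,y1=r;cv2.imwrite(f"pics/{n}21.png",cv2.resize(d["img"][y0:y1,x0:x1],None,fx=4,fy=4,interpolation=2))
E
```

```text
t: 34.92
eef_pos: [0.4403, -0.0355, 0.3038]
tcp_rot: [0.0, 1.0, 0.007, 0.001]
wrist_force: [-0.1, -0.3, -0.6]
finger_gap: 1.002
t 34.925 tcp [ 0.4403 -0.0355  0.3038] yaw 0.0146 tilt [ 1.5e-03 -1.0e-04 -1.0e+00] gap 1.0018115070794875 cam [ 0.518 -0.034  0.373] j [ 0.23  0.16 -0.31  1.98  0.06  1.02 -1.66]
```

View pics/w21.png

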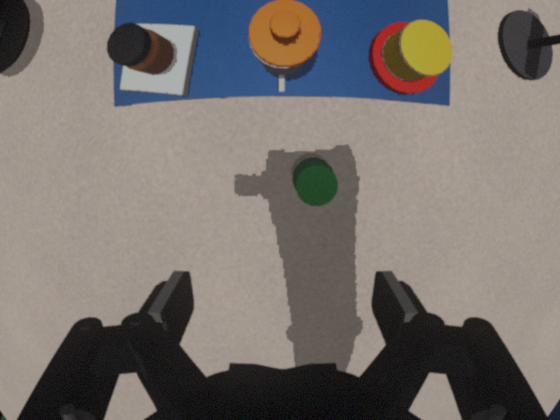

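View pics/side21.png

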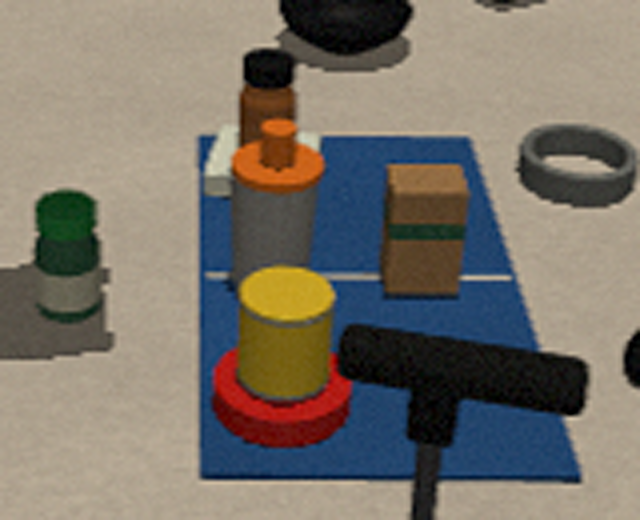

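View pics/scene21.png

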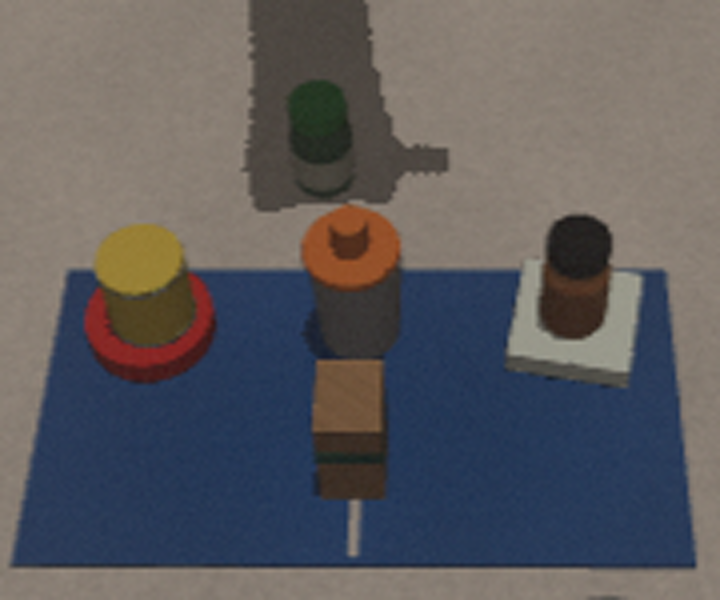

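```bash
python3 - <<'E'
from h import *
S=dict(np.load('pics/scene21.npz'));D=dict(np.load('pics/side21.npz'))
s=lambda u,v:(170+(u+.5)/4-.5,150+(v+.5)/4-.5)
q=lambda u,v:(230+(u+.5)/4-.5,170+(v+.5)/4-.5)
for n,a,b,z in(("carton",(348.5,396),(427.5,180),.084),("lid",(351,248),(278,165),.097),("tin",(140,258),(287.5,293.5),.084),("green",(317,107),(66,213),.08)):
    p,e=tri(ray(S,s(*a)),ray(D,q(*b)));print(n,plane(S,s(*a),z)[:2].round(4),plane(D,q(*b),z)[:2].round(4),p.round(4),e)
print("amber",plane(S,s(580,245),.104)[:2],"line far",plane(S,s(354,530),.004))
E
```

```text
carton [ 0.6902 -0.0326] [ 0.6921 -0.0363] [ 0.6913 -0.0332  0.0832] [1.5, 1.5]
lid [ 0.5914 -0.0361] [ 0.5924 -0.0425] [ 0.5915 -0.0368  0.0949] [1.5, 1.5]
tin [ 0.5911 -0.1688] [ 0.594  -0.1722] [ 0.5927 -0.1694  0.0834] [1.8, 1.8]
green [ 0.4579 -0.0679] [ 0.4562 -0.0793] [ 0.4544 -0.0689  0.0746] [1.1, 1.1]
amber [0.59262088 0.10386339] line far [ 0.73520561 -0.03130581  0.004     ]
```

All placings check out: the carton is 0.099–0.100 m from the tumbler, heights match, and the green bottle hasn't moved. I'll hand in.

```bash
python3 -c "
from station import *
print(sign_off(), get_state()['t'])"
```

```text
the job is handed in; nothing more can be done
the job is handed in; nothing more can be done
```

The board is set as asked and handed in after about 35 s. I worked in the order given: tumbler, lid, amber bottle, tin, carton. Everything is released, and the arm is raised and drawn back clear.

**Last checks, in the scene and side views:**
- **Tumbler and lid:** the tumbler stands on the centre line, and the lid touched down at exactly the expected height. The three cameras gave line and tumbler positions that differ by about 2–4 mm in y; the side camera put the lid up to 9 mm off the line, which I took as side-camera error.
- **Carton:** upright on the centre line, 99–100 mm behind the tumbler, centre to centre.
- **Tin:** upright on the red plinth, within about 3–4 mm of its middle.
- **Amber bottle:** upright on the white plinth, roughly 2.5 mm (at most 4 mm) off its middle.
- **Bystanders:** the green bottle measured the same as at the start. The microphone looked unmoved in the pictures, though I did not re-measure it.

The camera views disagreed by 2–5 mm in y for things on the robot's left, with the side camera furthest off. I placed those using a mix of the scene and wrist readings, so positions there are good to about 3 mm.

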